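# Knock a soap bar out of its mould and lay it on the curing tray

## Robot

A 7-joint arm with a two-finger parallel gripper is mounted at the origin on the work surface. World frame = base frame: x ahead of the robot, y to its left, z up, the work surface at z = 0. Lengths are in m, angles in rad, forces in N, time in s.
With the tool pointing down it reaches from about 0.4 to 0.85 m from the base axis. Payload 10.4 kg.
Tool frame: the origin (TCP) lies at the very end of the fingers, on their centre line; the grasp point (between the pads) lies 19 mm behind it; y points along the fingers, x is the direction in which the jaws open and shut, and the axes are right-handed (so a half turn about y gives the same grasp; the last joint's range is limited). The gripper opens to 87 mm and grips with 3 to 60 N. Pads are 19 mm wide; open, the fingers measure 117 mm over their backs; the gripper's body (75 mm by 190 mm) begins 51 mm behind the grasp point.
Start: joints at [1.096, 0.332, -0.065, 1.46, 0.022, 1.35, -0.088], TCP at [0.273, -0.562, 0.188] pointing down, gripper open.
Joint ranges: [-2.6, 2.6], [-0.5, 2.12], [-1.47, 1.34], [0.16, 2.42], [-1.27, 4.41], [0.06, 2.06], [-2.6, 2.6]. Speed limits (rad/s): [2.22, 2.22, 2.79, 2.79, 3.14, 3.14, 3.14].

## Interface

Orientations are given as a unit quaternion [x, y, z, w].
In Python, from bench import readout, vision, r gives the robot as it stands.
- The arm moves only by the tool arm_command, never from a script. Its argument "targets" is a list that holds one entry, the list of rows, each a list of 6 numbers: the shift along the tool's x, y, z in m, then the turn, a rotation vector about the tool's x, y, z in degrees. A call has 1 to 12 rows; each row shifts and turns the commanded pose from where the row before left it, along the tool's axes as they then stand; what a row does not reach is not made up. A row lasts 1/12 s, in which the tool goes at most 41.7 mm and 7.16 degrees, less where a joint would pass 70% of its speed; a pose out of reach is approached as far as the arm can. A call is refused whole if a number of a shift passes 0.0417 or a number of a turn 7.16, either way. A call with a gripper value outside its range is refused whole. "hand" is the opening, from 0 (shut) to 1 (fully open), set as the call begins (left out, the last holds). The fingers move at their own pace and stop on an object; "grip_force" is the grip in N (left out, the last holds). Time passes only in rows, so rows that do not move let the fingers close. It gives the time, the measured TCP pose, the force and the opening at its end, in the units of the state.
- readout.read_state(): the state, without advancing time (a new reading comes with each control period).
- vision.camera(name): name is "scene" or "side" or "wrist"; returns a dict with "pixels" (420x560x3 uint8, blue, green, red), "fovy" (degrees; the focal length in pixels is half the picture's height over the tangent of half this angle, whatever the lens; pixels are square), "cx", "cy" (the principal point, pixels), "D" ([k1, k2, p1, p2, k3] as OpenCV has them; the pictures are not rectified), "R" (3x3) and "t" (3): a world point X has camera coordinates R X + t; the wrist camera has in their place "mount" (4x4, takes a point from camera to tool coordinates, whose origin is the TCP and whose axes are the tool frame's). Camera axes: x right, y down, z forward; pixel columns grow to the right and rows downward; lengths in m; the calibration is good to about 2 mm. A picture is of the moment at which its call begins: read the wrist's pose just before it. There is no depth.
- r.close_job(): hands the job in, once; it reports no verdict.
The state is a dict: "time": time; "joint_positions": joint angles; "joint_vel": joint speeds; "joint_torque": joint torques, N m; "ee_pos": TCP position; "eef_rot": TCP orientation; "ft_force": force on the tool from outside, world axes, zero at the start; "torque": the same for the moment, N m; "width": finger opening in m.
Only numpy, scipy, OpenCV 4.12 (cv2) and the standard library are available. Lean on these libraries where they do the work, as an engineer would, in place of code of your own. Each camera call takes 0.05 s, during which the arm holds its last target.

## Task

Press the red plunger on the tilted mould fully down so that the soap bar is knocked up, then lift the bar out of the mould and set it down gently (do not drop it), right way up, flat and square on the white paper liner in the free place of the blue tray. Let go of it there, and leave the other bars, the spray bottle, the brush, the tin and the tub where they stand.

Things in the scene. Friction and masses are not known exactly. Their poses are not given: they have to be found in the camera images.
- mould: Aluminium mould on a blue stand, fixed. Origin: on the table below the centre of the cavity mouth. Its face slopes 30 degrees and looks to -x: normal (-0.5, 0, 0.866), upslope (0.866, 0, 0.5) in this frame. Face: 68 mm up and down the slope from the cavity centre, y from -85 to +135 mm, top edge 139 mm above the table. Base plate 190 x 225 mm
- mould_face (a point): Centre of the cavity mouth, in the plane of the face, 105 mm above the table. The cavity is 61 mm along the slope, 115 mm along the mould's y and 42 mm deep square to the face; the bar in it starts with its top 2 mm below the face
- plunger_top (a point): Centre of the top of the red plunger head (34 mm diameter, 12 mm thick) at y = +95 mm beside the cavity centre. When up it stands 44 mm out of the face; it moves square to the face
- plunger (a joint): Plunger travel in m, 0 up, 0.025 at its stop (18 N at most). Springs back up when released. On its way down it drives the ejector
- ejector (a joint): Brass ejector pad in the cavity floor: lift in m, 0 down, 0.024 fully up. It is driven up by the plunger and stays up by friction, so the bar then stands 22 mm proud of the face
- bar: The soap bar in the mould: 56 (x) x 110 (y) x 40 mm (z), blue, pink and purple layers, purple on top, 0.17 to 0.34 kg. Origin: centre of its underside; z through its top. In the mould its x points upslope and its z along the face normal
- liner: White paper liner, 80 (x) x 140 (y) x 2 mm, fixed on the tray floor; it marks the free place, which may be any of the three. Origin: centre of its underside; the long side of the bar goes along its y
- tray: Blue open tray, 316 (x) x 164 (y) x 42 mm high, walls and floor 6 mm, fixed. Origin: centre of its underside. Three places at x = -90, 0 and +90 mm
- bar_green: A bar already in the tray, green on top, same size as the bar (56 x 110 x 40 mm); origin centre of underside
- bar_pink: A bar already in the tray, pink on top, same size; origin centre of underside
- spray: White bottle with orange cap standing near the middle, beyond the lamp, 52 mm diameter, 170 mm tall; origin centre of underside
- brush: Brush lying on the table, 170 mm long along its x; origin at the middle of its underside
- tin: Upright green tin, 56 mm diameter, 150 mm tall, at the outer side of the mould or tray; origin centre of underside
- tub: Upright grey tub with a white cap, 56 mm diameter, 150 mm tall, at the other outer side; origin centre of underside
- lamp: Fixed inspection lamp standing between mould and tray, in the way of the straight path: base 76 mm diameter, slim black post 20 mm diameter, cone-shaped lamp head 100 mm diameter from 400 to 470 mm above the table; origin centre of underside

How it is judged:
By the outcome, as a careful person would: the job done as asked, in the order asked, and still so for the second after the job is handed in, with the robot touching nothing.
It also fails if it takes over 53 s, if anything falls off the work surface, if the arm or the gripper's body presses on something with over 40 N, if the wrist force passes 120 N, or if a joint passes its speed limit or range.

## Working session

There is one attempt and no reset: what is moved stays moved. The work goes in short steps, Python scripts to look and compute and a tool call to move; the robot and the scene stay as the last step left them, time stands still between calls to the robot, and variables do not carry over. Pictures are saved under pics/ and viewed, and the job is handed in when it is done.

Besides the shell and the picture viewer there is one more tool, called after "Call:" by a JSON object that holds its "op" and its "data", one argument or row to a line. arm_command: Moves the arm, as the interface text tells. Its arguments: {"type":"object","properties":{"targets":{"type":"array","items":{"type":"array","items":{"type":"array","items":{"type":"number"}}}},"hand":{"type":"number"},"grip_force":{"type":"number"}},"required":["targets"]}

```bash
ls; mkdir -p pics
python3 - <<'E'
from bench import readout, vision, r
import cv2,pickle
print(readout.read_state())
for n in ["scene","side","wrist"]:
    s=readout.read_state()
    c=vision.camera(n); cv2.imwrite(f"pics/{n}0.png",c["pixels"]); 
    pickle.dump((s,c),open(f"{n}0.pkl","wb"))
    print(n,{k:v for k,v in c.items() if k!="pixels"})
E
```

```text
pics
{'time': 0.0, 'joint_positions': array([ 1.09640369,  0.33287412, -0.0646855 ,  1.46094775,  0.02160604,
        1.34990713, -0.08852053]), 'joint_vel': array([-5.09925426e-04, -7.26781189e-05, -1.40946485e-04, -1.93755711e-03,
       -6.35306993e-04,  8.18822157e-04,  6.10984816e-04]), 'joint_torque': array([ 2.12912455e-03, -6.23259330e+01,  2.58013560e-02, -3.89882755e+01,
       -6.12504291e-02,  4.01040958e-02,  1.63337154e-04]), 'ee_pos': array([ 0.27265038, -0.56190111,  0.18714947]), 'eef_rot': array([-0.59903795,  0.37575604, -0.37486457,  0.59953105]), 'ft_force': array([-0.13071503, -0.35931294, -0.40724136]), 'torque': array([ 0.00529322, -0.03395782,  0.00022991]), 'width': 0.08736991779037429}
scene {'fovy': 54.604556539508415, 'cx': 275.3484332338348, 'cy': 206.54514325197704, 'D': array([-0.06612532,  0.        ,  0.        ,  0.        ,  0.        ]), 'R': array([[ 1.69600007e-03,  9.99996800e-01, -1.87732818e-03],
       [ 7.94357042e-01, -2.48761315e-03, -6.07446048e-01],
       [-6.07448774e-01, -4.61040322e-04, -7.94358719e-01]]), 't': array([-0.00318692, -
[... 205 characters left out ...]
.87945136, -0.47594456, -0.0064861 ],
       [-0.36084266,  0.67552859, -0.64300366],
       [ 0.31041564, -0.56314998, -0.76583564]]), 't': array([0.49846437, 0.27455077, 1.22766785])}
wrist {'fovy': 70.28464203541432, 'cx': 282.5525749308294, 'cy': 206.42206596113027, 'D': array([-0.00873942,  0.        ,  0.        ,  0.        ,  0.        ]), 'mount': array([[ 9.99999867e-01, -5.04983136e-04,  1.03336285e-04,
         1.96350278e-04],
       [-2.37926014e-04, -2.74376497e-01,  9.61622317e-01,
        -1.96312486e-01],
       [-4.57250005e-04, -9.61622214e-01, -2.74376581e-01,
         7.60315548e-02],
       [ 0.00000000e+00,  0.00000000e+00,  0.00000000e+00,
         1.00000000e+00]])}
```

View pics/scene0.png

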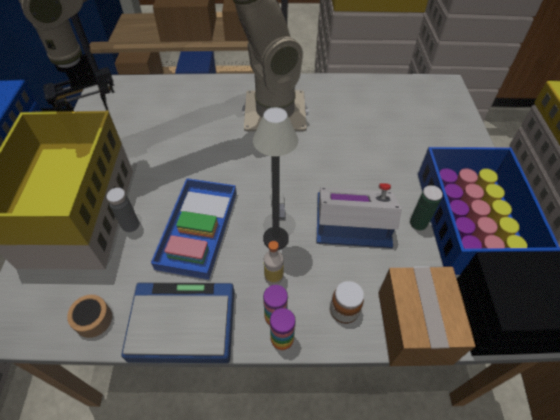

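View pics/side0.png

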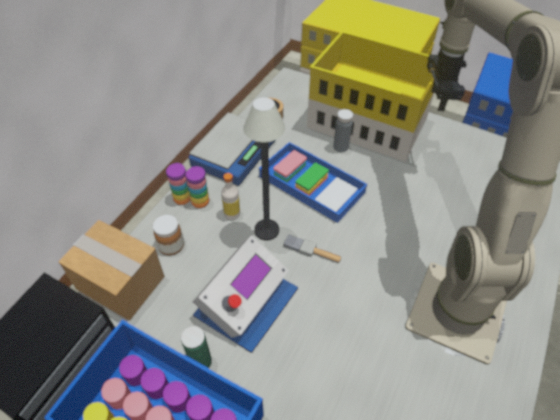

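View pics/wrist0.png

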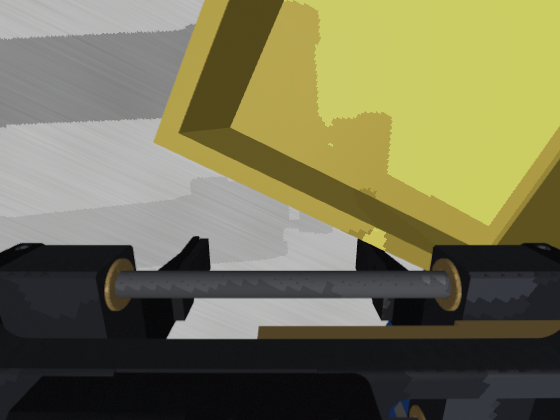

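```bash
cat > h.py <<'E'
import numpy as np,cv2,pickle
from scipy.spatial.transform import Rotation as Ro
def K(c):
    h=c["pixels"].shape[0]; f=h/2/np.tan(np.radians(c["fovy"])/2)
    return np.array([[f,0,c["cx"]],[0,f,c["cy"]],[0,0,1.]])
def RT(c,s=None):
    if "R" in c: return np.array(c["R"]),np.array(c["t"])
    T=np.eye(4);T[:3,:3]=Ro.from_quat(s["eef_rot"]).as_matrix();T[:3,3]=s["ee_pos"]
    M=np.linalg.inv(T@c["mount"]);return M[:3,:3],M[:3,3]
def ray(c,uv,s=None):
    R,t=RT(c,s);p=cv2.undistortPoints(np.array(uv,float).reshape(-1,1,2),K(c),np.array(c["D"])).reshape(-1,2)
    d=np.c_[p,np.ones(len(p))]@R; return -R.T@t,d/np.linalg.norm(d,axis=1)[:,None]
def plane(c,uv,z,s=None,n=(0,0,1)):
    n=np.array(n,float);o,d=ray(c,uv,s);return o+d*((z-o@n)/(d@n))[:,None]
def proj(c,X,s=None):
    R,t=RT(c,s);return cv2.projectPoints(np.array(X,float).reshape(-1,3),cv2.Rodrigues(R)[0],t,K(c),np.array(c["D"]))[0].reshape(-1,2)
def tri(cs,uvs):
    A=np.zeros((3,3));b=np.zeros(3);res=[]
    for (c,s),uv in zip(cs,uvs):
        o,d=ray(c,[uv],s);P=np.eye(3)-np.outer(d[0],d[0]);A+=P;b+=P@o
    return np.linalg.solve(A,b)
def load(n): s,c=pickle.load(open(n+".pkl","rb"));return s,c
def crop(c,x0,y0,x1,y1,k,fn):
    cv2.imwrite(fn,cv2.resize(c["pixels"][y0:y1,x0:x1],None,fx=k,fy=k,interpolation=cv2.INTER_CUBIC))
E
python3 - <<'E'
from h import *
s,c=load("scene0")
crop(c,300,170,440,260,5,"pics/s_m.png"); crop(c,140,170,300,290,5,"pics/s_t.png")
s,c=load("side0")
crop(c,180,230,310,350,5,"pics/d_m.png"); crop(c,210,90,370,230,5,"pics/d_t.png")
E
```

```text
(no output)
```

View pics/s_m.png

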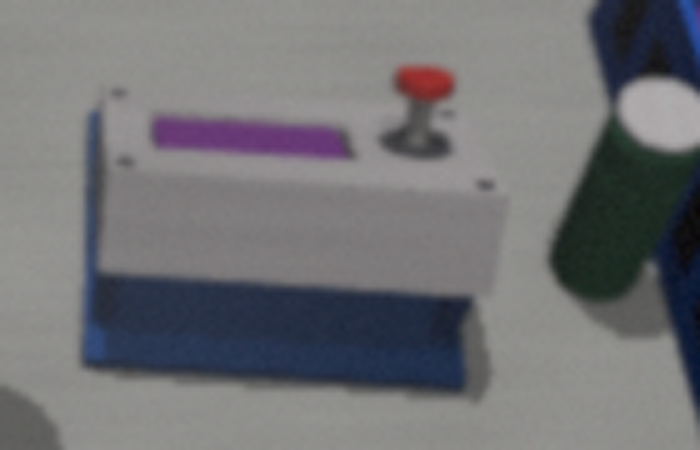

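View pics/s_t.png

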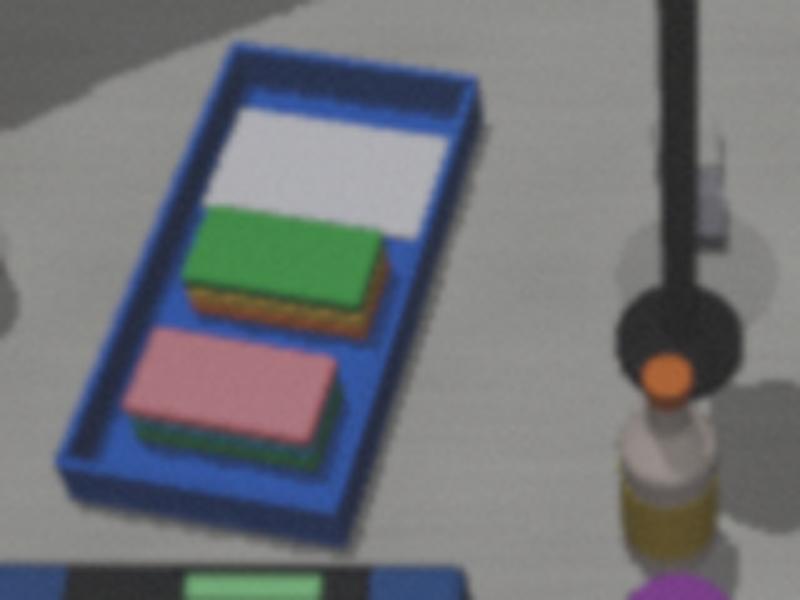

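View pics/d_m.png

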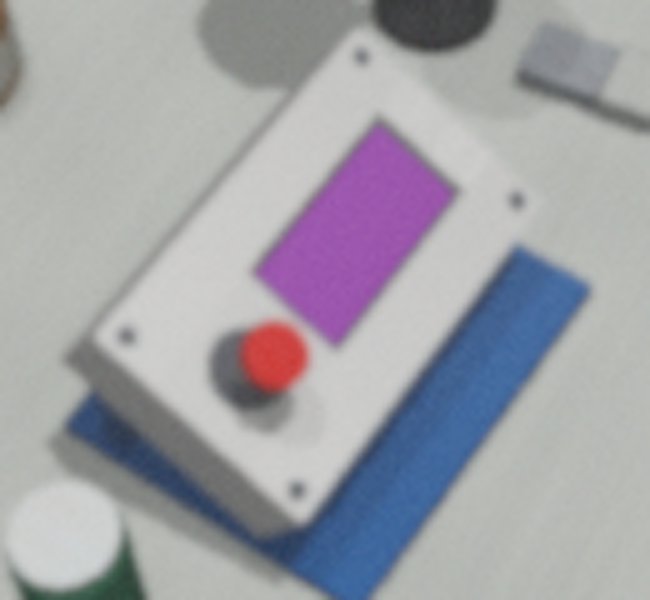

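View pics/d_t.png

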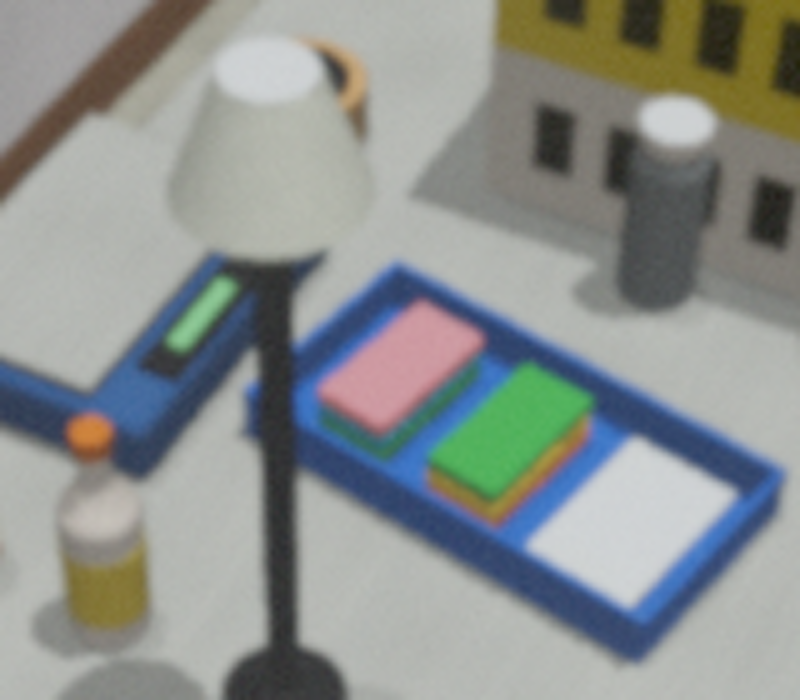

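The scene crop shows the mould with a purple bar and the plunger head at about (385,187); the tray has its free place nearest the robot, with the liner around (205,205). In the side view the bar is at about (251,277), the plunger at (235,301) and the liner at about (337,194).

```bash
cat > loc.py <<'E'
from h import *
sS,S=load("scene0"); sD,D=load("side0")
def off(l,x,y,k=5): return [( (a+.5)/k-.5+x,(b+.5)/k-.5+y) for a,b in l]
def tr(a,b): return np.array([tri([(S,None),(D,None)],[p,q]) for p,q in zip(a,b)])
def quad(c,lo,hi,box):
    x0,y0,x1,y1=box;hsv=cv2.cvtColor(c["pixels"],cv2.COLOR_BGR2HSV)
    m=cv2.inRange(hsv,lo,hi);k=np.zeros_like(m);k[y0:y1,x0:x1]=m[y0:y1,x0:x1]
    cs=max(cv2.findContours(k,0,2)[0],key=cv2.contourArea)
    return k,cs
for n,c,b in(("scene",S,(320,180,380,215)),("side",D,(225,245,280,310))):
    k,cs=quad(c,(130,60,60),(165,255,255),b);M=cv2.moments(k,True);ctr=(M["m10"]/M["m00"],M["m01"]/M["m00"])
    q=cv2.approxPolyDP(cs,0.05*cv2.arcLength(cs,True),True).reshape(-1,2)
    print(n,"bar",ctr,M["m00"],q.tolist()); 
    b2=(370,175,400,195) if n=="scene" else (220,285,250,320)
    hsv=cv2.cvtColor(c["pixels"],cv2.COLOR_BGR2HSV);m=cv2.inRange(hsv,(0,120,80),(8,255,255))|cv2.inRange(hsv,(172,120,80),(180,255,255))
    x0,y0,x1,y1=b2;ys,xs=np.nonzero(m[y0:y1,x0:x1]);print("red",xs.mean()+x0,ys.mean()+y0,len(xs))
# tray rim outer corners NE.. order: near-left,near-right,far-right,far-left in scene crop
a=off([(235,43),(479,79),(343,515),(60,462)],140,170); b=off([(782,474),(640,630),(250,388),(397,265)],210,90)
# side order: same physical: near-left(scene y-,x-) 
print("tray tri",tr(a,b).round(4).tolist())
pS=plane(S,a,.042);print("rim S",pS.round(4).tolist());pD=plane(D,b,.042);print("rim D",pD.round(4).tolist())
l=off([(240,108),(447,138),(413,238),(204,205)],140,170);print("liner S",plane(S,l,.008).round(4).tolist())
l=off([(738,492),(632,610),(525,545),(640,435)],210,90);print("liner D",plane(D,l,.008).round(4).tolist())
# mould face corners (face top edge) scene: crop s_m
a=off([(118,92),(448,114),(486,185),(125,161)],300,170);b=off([(517,200),(297,490),(127,335),(361,56)],180,230)
print("screws",tr(a,b).round(4).tolist())
a=off([(153,117),(342,128),(354,157),(151,147)],300,170);b=off([(459,190),(336,348),(254,270),(379,119)],180,230)
print("cav",tr(a,b).round(4).tolist())
print("base S",plane(S,off([(84,366),(464,389)],300,170),0.0).round(4).tolist(),"base D",plane(D,off([(590,290)],180,230),0.012).round(4).tolist())
print("lamp",plane(S,off([(678,345)],140,170),0.01),plane(D,[(267,229)],.01))
E
python3 loc.py
```

```text
scene bar (349.5240174672489, 197.1877729257642) 229.0 [[331, 194], [332, 199], [368, 201], [364, 195]]
red 384.52941176470586 186.2156862745098 51
side bar (250.52787663107947, 276.33926453143533) 843.0 [[256, 255], [231, 284], [246, 298], [269, 270]]
red 234.0763358778626 300.8854961832061 131
tray tri [[0.381, -0.2815, 0.0381], [0.4105, -0.1227, 0.0365], [0.7171, -0.183, 0.0382], [0.6865, -0.3407, 0.0364]]
rim S [[0.3828, -0.2818, 0.042], [0.4138, -0.1233, 0.042], [0.7218, -0.1791, 0.042], [0.6895, -0.3391, 0.042]]
rim D [[0.3807, -0.2758, 0.042], [0.4098, -0.1165, 0.042], [0.714, -0.1839, 0.042], [0.6838, -0.3348, 0.042]]
liner S [[0.4088, -0.2811, 0.008], [0.4341, -0.1452, 0.008], [0.5127, -0.1608, 0.008], [0.4871, -0.2935, 0.008]]
liner D [[0.4072, -0.2794, 0.008], [0.4285, -0.1559, 0.008], [0.5095, -0.1731, 0.008], [0.4835, -0.2963, 0.008]]
screws [[0.4551, 0.1473, 0.0772], [0.472, 0.3449, 0.0768], [0.5684, 0.3364, 0.133], [0.5518, 0.139, 0.133]]
cav [[0.4823, 0.1638, 0.0879], [0.4915, 0.2748, 0.0885], [0.5386, 0.2701, 0.12], [0.5295, 0.1581, 0.1161]]
base S [[0.6011, 0.1234, 0.0], [0.6183, 0.3465, 0.0]] base D [[0.4122, 0.1429, 0.012]]
lamp [[0.59242426 0.0017639  0.01      ]] [[0.58296007 0.00498502 0.01      ]]
```

```bash
cat > plan.py <<'E'
from h import *
from bench import readout
th=np.radians(-4.9)
mx=np.array([np.cos(th),np.sin(th),0]);my=np.array([-np.sin(th),np.cos(th),0]);ez=np.array([0,0,1.])
C=np.array([.5102,.217,.105]); n=-.5*mx+np.sqrt(.75)*ez; u=np.sqrt(.75)*mx+.5*ez
def Rm(sg=1): return np.c_[sg*u,-n,sg*my]
def mp(a,b,c): return C+a*u+b*my+c*n   # mould coords: upslope,y,normal
def yawdown(yaw,sg=1):
    x=np.array([np.cos(yaw),np.sin(yaw),0]);y=-ez;return np.c_[sg*x,y,np.cross(sg*x,y)]
def plan(P,R,N,start=None):
    s=readout.read_state();p=s["ee_pos"].copy();r=Ro.from_quat(s["eef_rot"])
    p0=p.copy();r0=r;R=Ro.from_matrix(R);dw=(R*r0.inv()).as_rotvec()
    print("dist",np.linalg.norm(P-p0).round(4),"turn",np.degrees(np.linalg.norm(dw)).round(2),"t",s["time"])
    rows=[]
    for i in range(1,N+1):
        tp=p0+(P-p0)*i/N; tr=Ro.from_rotvec(dw*i/N)*r0
        d=(r.inv().apply(tp-p)).round(4); w=np.degrees((r.inv()*tr).as_rotvec()).round(1)
        rows.append(list(map(float,d))+list(map(float,w)));p=p+r.apply(d);r=r*Ro.from_rotvec(np.radians(w))
    m=np.abs(np.array(rows)).max(0);print("max",m)
    for k in range(0,N,12): print(str(rows[k:k+12]).replace(" ",""))
E
python3 - <<'E'
from plan import *
s=readout.read_state();R=Ro.from_quat(s["eef_rot"]).as_matrix();print(R.round(3))
sS,S=load("scene0"); sD,D=load("side0")
print("plunger",tri([(S,None),(D,None)],[(384.5,186.2),(234.1,300.9)]),mp(0,.095,.044))
print("bar",tri([(S,None),(D,None)],[(349.5,197.2),(250.5,276.3)]))
for sg in(1,-1): print(sg,np.degrees((Ro.from_matrix(Rm(sg))*Ro.from_matrix(R).inv()).magnitude()))
# bin
print(plane(S,[(130,195),(123,160),(110,118),(22,113)],.0))
plan(np.array([.30,-.50,.32]),R,6)
E
```

```text
[[ 0.437 -0.     0.9  ]
 [-0.9    0.001  0.437]
 [-0.001 -1.    -0.   ]]
plunger [0.49907718 0.31379187 0.13712461] [0.49639501 0.31353198 0.14310512]
bar [0.51113823 0.21766111 0.10186718]
1 65.78752770712713
-1 122.98218132456353
[[ 0.41720145 -0.47034661  0.        ]
 [ 0.25939938 -0.52998864  0.        ]
 [ 0.03457673 -0.63382376  0.        ]
 [-0.00600464 -1.00538455  0.        ]]
dist 0.1489 turn 0.0 t 0.15
max [0.0074 0.0221 0.0086 0.     0.     0.    ]
[[-0.0073,-0.0221,0.0086,0.0,0.0,0.0],[-0.0074,-0.0221,0.0086,0.0,0.0,0.0],[-0.0073,-0.0221,0.0086,0.0,0.0,0.0],[-0.0073,-0.0221,0.0086,0.0,0.0,0.0],[-0.0074,-0.0221,0.0086,0.0,0.0,0.0],[-0.0073,-0.0221,0.0086,0.0,0.0,0.0]]
```

Call:
{"op": "arm_command", "data": {
  "targets": [
    [[0, -0.034, 0, 0, 0, 0], [0, -0.034, 0, 0, 0, 0], [0, -0.034, 0, 0, 0, 0], [0, -0.034, 0, 0, 0, 0], [0, -0.034, 0, 0, 0, 0]]
  ],
  "hand": 0,
  "grip_force": 25
}}

```text
time: 0.57
ee_pos: [0.2726, -0.5619, 0.3595]
eef_rot: [-0.599, 0.375, -0.375, 0.599]
ft_force: [-0.0, 0.4, 0.0]
width: 0.0616
```

Run:
```python
from plan import *
s=readout.read_state();print(s["ee_pos"],s["ft_force"])
plan(np.array([.36,-.12,.34]),yawdown(np.radians(-40)),12)
```

```text
[ 0.27264019 -0.56191979  0.35946969] [-0.03191442  0.43238493  0.00340562]
dist 0.4509 turn 24.11 t 0.5667
max [3.00e-02 1.70e-03 3.22e-02 0.00e+00 2.10e+00 0.00e+00]
[[-0.03,0.0016,0.0226,-0.0,-2.0,-0.0],[-0.0291,0.0017,0.0237,-0.0,-2.0,-0.0],[-0.0283,0.0016,0.0246,-0.0,-2.0,-0.0],[-0.0274,0.0016,0.0257,-0.0,-2.0,-0.0],[-0.0265,0.0017,0.0266,-0.0,-2.0,-0.0],[-0.0256,0.0016,0.0274,-0.0,-2.1,-0.0],[-0.0245,0.0016,0.0284,-0.0,-2.0,-0.0],[-0.0236,0.0016,0.0293,-0.0,-2.0,-0.0],[-0.0225,0.0017,0.03,-0.0,-2.0,-0.0],[-0.0214,0.0016,0.0308,-0.0,-2.0,-0.0],[-0.0204,0.0016,0.0316,-0.0,-2.0,-0.0],[-0.0192,0.0017,0.0322,-0.0,-2.0,-0.0]]
```

Call:
{"op": "arm_command", "data": {
  "targets": [
    [[-0.03, 0.0016, 0.0226, 0, -2.0, 0], [-0.0291, 0.0017, 0.0237, 0, -2.0, 0], [-0.0283, 0.0016, 0.0246, 0, -2.0, 0], [-0.0274, 0.0016, 0.0257, 0, -2.0, 0], [-0.0265, 0.0017, 0.0266, 0, -2.0, 0], [-0.0256, 0.0016, 0.0274, 0, -2.1, 0], [-0.0245, 0.0016, 0.0284, 0, -2.0, 0], [-0.0236, 0.0016, 0.0293, 0, -2.0, 0], [-0.0225, 0.0017, 0.03, 0, -2.0, 0], [-0.0214, 0.0016, 0.0308, 0, -2.0, 0], [-0.0204, 0.0016, 0.0316, 0, -2.0, 0], [-0.0192, 0.0017, 0.0322, 0, -2.0, 0]]
  ]
}}

```text
time: 1.57
ee_pos: [0.3601, -0.1185, 0.3382]
eef_rot: [0.665, -0.241, 0.241, -0.664]
ft_force: [0.4, 0.4, -0.5]
width: 0.0004
```

Run:
```python
from plan import *
s=readout.read_state();print(s["ee_pos"],s["ft_force"],s["joint_positions"])
plan(mp(0,.095,.12),Rm(),12)
```

```text
[ 0.36006787 -0.11849203  0.33822273] [ 0.44690942  0.42528144 -0.46986126] [ 0.7677474  -0.25091293 -0.44566036  1.73762642 -0.10685333  1.63059579
 -0.36881045]
dist 0.4646 turn 45.79 t 1.5667
max [0.017  0.0114 0.0369 0.8    2.9    2.5   ]
[[-0.017,0.0108,0.0331,0.8,-2.8,-2.4],[-0.0158,0.0105,0.0337,0.7,-2.9,-2.4],[-0.0145,0.0103,0.0344,0.8,-2.8,-2.5],[-0.0133,0.0102,0.0349,0.8,-2.9,-2.4],[-0.0119,0.0101,0.0354,0.7,-2.8,-2.4],[-0.0106,0.0102,0.0359,0.8,-2.9,-2.4],[-0.0092,0.0102,0.0362,0.8,-2.8,-2.4],[-0.0078,0.0103,0.0364,0.7,-2.9,-2.5],[-0.0065,0.0105,0.0368,0.8,-2.8,-2.4],[-0.0051,0.0108,0.0368,0.8,-2.9,-2.4],[-0.0037,0.0111,0.0369,0.7,-2.8,-2.4],[-0.0023,0.0114,0.0369,0.8,-2.9,-2.4]]
```

Call:
{"op": "arm_command", "data": {
  "targets": [
    [[-0.017, 0.0108, 0.0331, 0.8, -2.8, -2.4], [-0.0158, 0.0105, 0.0337, 0.7, -2.9, -2.4], [-0.0145, 0.0103, 0.0344, 0.8, -2.8, -2.5], [-0.0133, 0.0102, 0.0349, 0.8, -2.9, -2.4], [-0.0119, 0.0101, 0.0354, 0.7, -2.8, -2.4], [-0.0106, 0.0102, 0.0359, 0.8, -2.9, -2.4], [-0.0092, 0.0102, 0.0362, 0.8, -2.8, -2.4], [-0.0078, 0.0103, 0.0364, 0.7, -2.9, -2.5], [-0.0065, 0.0105, 0.0368, 0.8, -2.8, -2.4], [-0.0051, 0.0108, 0.0368, 0.8, -2.9, -2.4], [-0.0037, 0.0111, 0.0369, 0.7, -2.8, -2.4], [-0.0023, 0.0114, 0.0369, 0.8, -2.9, -2.4]]
  ]
}}

```text
time: 2.57
ee_pos: [0.4588, 0.3176, 0.2087]
eef_rot: [0.69, 0.155, 0.211, -0.675]
ft_force: [0.1, -0.5, 0.4]
width: 0.0004
```

Run:
```python
from plan import *
from bench import vision
s=readout.read_state();print(s["ee_pos"],s["ft_force"],s["joint_positions"],s["joint_vel"].max())
s=readout.read_state();c=vision.camera("wrist");pickle.dump((s,c),open("w1.pkl","wb"));im=c["pixels"].copy()
s2=readout.read_state();print(s2["ee_pos"],mp(0,.095,.12),(Ro.from_quat(s2["eef_rot"]).as_matrix()-Rm()).round(3).tolist())
for P in [mp(0,.095,.044),mp(0,0,-.002)]+[mp(a,b,-.002) for a in(-.028,.028) for b in(-.055,.055)]:
    q=proj(c,P,s)[0];print(q);cv2.circle(im,tuple(int(v) for v in q),3,(0,255,0),1)
cv2.imwrite("pics/w1.png",im)
```

```text
[0.45880331 0.31758415 0.20869159] [ 0.0806886  -0.4591184   0.39517689] [ 0.72169176 -0.40118616 -1.41973801  1.94291069 -0.0173624   0.8934208
 -0.83448785] 1.0932654028317212
[0.45408445 0.32838685 0.20463774] [0.45853389 0.31677782 0.20892305] [[0.001, 0.002, -0.023], [0.021, 0.008, 0.002], [0.001, 0.001, -0.003]]
[281.86525473 205.18558323]
[281.80070496 272.14761492]
[259.03511334 312.31152818]
[257.09872218 228.27808317]
[304.45460723 312.35040444]
[306.61167604 228.34432339]
```

View pics/w1.png

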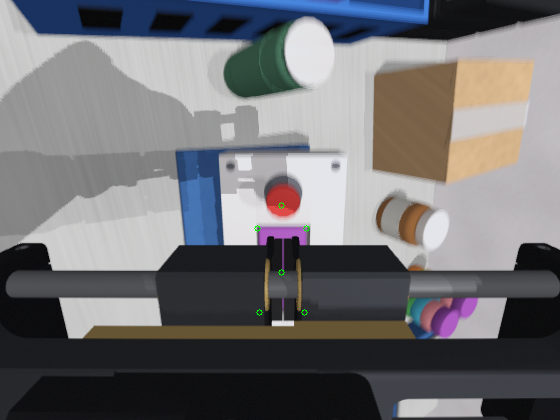

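Call:
{"op": "arm_command", "data": {
  "targets": [
    [[0, 0, 0, 0, 0, 0], [0, 0, 0, 0, 0, 0], [0, 0, 0, 0, 0, 0]]
  ]
}}

```text
time: 2.87
ee_pos: [0.4601, 0.3131, 0.2096]
eef_rot: [0.69, 0.152, 0.213, -0.674]
ft_force: [0.3, -0.5, -1.4]
width: 0.0005
```

```bash
cat > look.py <<'E'
from plan import *
from bench import vision
import sys
def look(name,pts=(),cam="wrist"):
    s=readout.read_state();c=vision.camera(cam);pickle.dump((s,c),open(name+".pkl","wb"));im=c["pixels"].copy()
    for P in pts:
        q=proj(c,P,s)[0];print(q.round(1));cv2.circle(im,tuple(int(v) for v in q),2,(0,255,0),1)
    cv2.imwrite(f"pics/{name}.png",im)
    return s,c
E
python3 - <<'E'
from look import *
s,c=look("w2",[mp(0,.095,.044),mp(0,0,-.002)]+[mp(a,b,-.002) for a in(-.028,.028) for b in(-.055,.055)])
print(s["ee_pos"],s["joint_positions"],(Ro.from_quat(s["eef_rot"]).as_matrix()-Rm()).round(3).tolist())
look("s2",[],"scene")
plan(mp(0,.095,.047),Rm(),6)
E
```

```text
[280.  200.5]
[280.9 268.4]
[258.4 308.8]
[255.7 224.4]
[303.9 308.6]
[305.4 224.2]
[0.46008185 0.31313951 0.20959954] [ 0.72142911 -0.40187352 -1.41088037  1.94363199 -0.01968934  0.89701547
 -0.8312539 ] [[-0.0, -0.001, 0.004], [-0.004, -0.002, -0.0], [-0.0, -0.0, 0.0]]
dist 0.0729 turn 0.26 t 2.9667
max [0.0004 0.0122 0.0006 0.1    0.1    0.    ]
[[-0.0004,0.0121,0.0006,0.0,-0.0,-0.0],[-0.0003,0.0122,0.0006,0.0,-0.1,-0.0],[-0.0004,0.0121,0.0005,0.0,-0.0,-0.0],[-0.0003,0.0121,0.0006,0.1,-0.1,-0.0],[-0.0004,0.0122,0.0006,-0.0,-0.0,-0.0],[-0.0003,0.0121,0.0005,-0.0,-0.1,-0.0]]
```

View pics/w2.png

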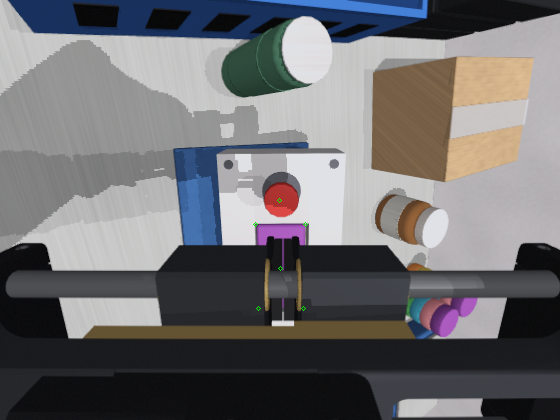

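View pics/s2.png

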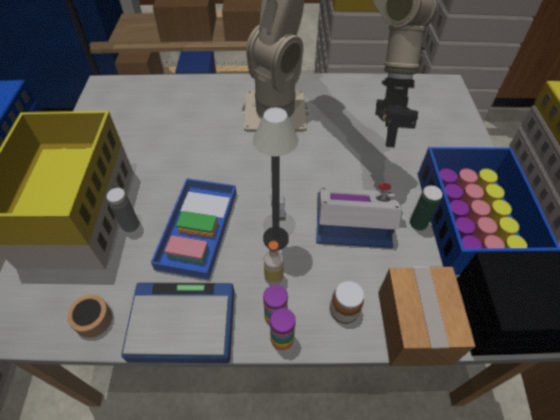

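Run:
```python
from plan import *
s,c=load("w2");hsv=cv2.cvtColor(c["pixels"],cv2.COLOR_BGR2HSV)
m=cv2.inRange(hsv,(130,60,60),(165,255,255));x0,y0,x1,y1=230,215,330,250
ys,xs=np.nonzero(m[y0:y1,x0:x1]);ys+=y0;xs+=x0
print(xs.min(),xs.max(),ys.min());
for y in (228,232): r=xs[ys==y];print(r.min(),r.max(),proj(c,[mp(-.028,.052,-.002),mp(.028,.052,-.002)],s)[:,0])
m=cv2.inRange(hsv,(0,120,60),(8,255,255))|cv2.inRange(hsv,(172,120,60),(180,255,255));m[:150]=0;m[230:]=0;m[:,:240]=0;m[:,330:]=0
ys,xs=np.nonzero(m);print("red x",xs.min(),xs.max(),"y",ys.min(),ys.max())
print(proj(c,[mp(0,.095+d,.044) for d in(-.017,.017)]+[mp(d,.095,.044) for d in(-.017,.017)]+[mp(0,.078,.032)],s))
print(plane(c,[(282,224)],0,s)[0])
```

```text
256 304 224
257 304 [255.80479123 305.37203367]
257 304 [255.80479123 305.37203367]
red x 264 298 y 182 216
[[280.09569626 217.66035762]
 [279.85177111 182.75425096]
 [261.92421993 200.57379099]
 [298.0310208  200.42446227]
 [280.19514558 213.89134251]]
[0.57304183 0.22469992 0.        ]
```

Call:
{"op": "arm_command", "data": {
  "targets": [
    [[0, 0.012, 0.0006, 0, 0, 0], [0, 0.012, 0.0006, 0, -0.1, 0], [0, 0.012, 0.0006, 0, 0, 0], [0, 0.012, 0.0006, 0, -0.1, 0], [0, 0.012, 0.0006, 0, 0, 0], [0, 0.008, 0.0005, 0, -0.1, 0], [0, 0, 0, 0, 0, 0]]
  ]
}}

```text
time: 3.55
ee_pos: [0.4772, 0.2965, 0.1637]
eef_rot: [0.685, 0.158, 0.211, -0.679]
ft_force: [0.3, 0.3, -0.0]
width: 0.0003
```

```bash
cat > st.py <<'E'
from plan import *
s=readout.read_state();p=s["ee_pos"]-C
print("t",round(s["time"],2),"mould",(np.array([p@u,p@my,p@n])*1000).round(1),"F",s["ft_force"].round(1),"Fn",round(float(s["ft_force"]@n),1),"q",s["joint_positions"].round(2),"dR",np.degrees((Ro.from_matrix(Rm()).inv()*Ro.from_quat(s["eef_rot"])).as_rotvec()).round(2),s["width"])
E
python3 st.py
```

```text
t 3.55 mould [-5.  76.4 70.6] F [ 0.3  0.3 -0. ] Fn -0.2 q [ 0.87 -0.5  -1.47  2.02 -0.21  0.77 -0.65] dR [ 0.91 -0.21 -0.27] 0.0002830906344541461
```

```bash
cat > fit.py <<'E'
from h import *
from bench import readout
from scipy.optimize import least_squares
import itertools
dat=[]
for nme in("scene0","w1","w2"):
    s,_=load(nme);dat.append((s["joint_positions"],s["ee_pos"],s["eef_rot"]))
dat.append((np.array([0.7677474,-0.25091293,-0.44566036,1.73762642,-0.10685333,1.63059579,-0.36881045]),np.array([0.36006787,-0.11849203,0.33822273]),np.array([0.665,-0.241,0.241,-0.664])))
s=readout.read_state();dat.append((s["joint_positions"],s["ee_pos"],s["eef_rot"]))
def fk(q,p,sg):
    d1,d3,d5,d7,a3,a4,a6,b0=p[:8]
    ang=np.array(sg)*q
    R=Ro.from_euler('z',ang[0]+b0);x=np.array([0,0,d1])
    R=R*Ro.from_euler('y',ang[1]);x=x+R.apply([0,0,d3])
    R=R*Ro.from_euler('z',ang[2]);x=x+R.apply([a3,0,0])
    R=R*Ro.from_euler('y',ang[3]);x=x+R.apply([a4,0,d5])
    R=R*Ro.from_euler('z',ang[4])*Ro.from_euler('y',ang[5]);x=x+R.apply([a6,0,0])
    R=R*Ro.from_euler('z',ang[6]);x=x+R.apply([0,0,d7])
    return x,R*Ro.from_rotvec(p[8:11])
def res(p,sg):
    o=[]
    for q,x,r in dat:
        X,R=fk(q,p,sg);o+=list(X-x)+list(0.3*(R*Ro.from_quat(r).inv()).as_rotvec())
    return np.array(o)
if __name__=="__main__":
    out=[]
    for z in itertools.product((1,-1),repeat=4):
        sg=(z[0],1,z[1],1,z[2],1,z[3])
        for g in ([np.pi/2,0,0],[-np.pi/2,0,0],[0,0.1,2.2],[0,2.2,2.2]):
            f=least_squares(res,[.35,.35,.35,.3,0,0,0,0]+g,args=(sg,),max_nfev=400)
            out.append((f.cost,sg,f.x))
    out.sort(key=lambda a:a[0])
    for o in out[:4]: print(o[0],o[1],o[2].round(4).tolist())
    print(res(out[0][2],out[0][1]).reshape(-1,6).round(4))
    pickle.dump(out[0],open("fk.pkl","wb"))
E
python3 fit.py
```

```text
0.00021132783575194522 (-1, 1, -1, 1, -1, 1, -1) [0.2229, 0.4722, 0.4572, 0.3568, 0.0214, 0.0181, -0.0076, -0.0787, -0.0821, -2.2832, -2.2302]
0.00021132783575194915 (-1, 1, -1, 1, -1, 1, -1) [0.2229, 0.4722, 0.4572, 0.3568, 0.0214, 0.0181, -0.0076, -0.0787, 0.0794, 2.2101, 2.1588]
0.00021132783575195154 (-1, 1, -1, 1, -1, 1, -1) [0.2229, 0.4722, 0.4572, 0.3568, 0.0214, 0.0181, -0.0076, -0.0787, 0.0794, 2.2101, 2.1588]
0.0002113278357519608 (-1, 1, -1, 1, -1, 1, -1) [0.2229, 0.4722, 0.4572, 0.3568, 0.0214, 0.0181, -0.0076, -0.0787, 0.0794, 2.2101, 2.1588]
[[-0.0037 -0.0005 -0.0002  0.0029 -0.0065 -0.0019]
 [-0.0005 -0.0005  0.0001 -0.0048  0.0006 -0.0013]
 [-0.0006 -0.0004  0.0001 -0.0047  0.0007 -0.0012]
 [ 0.008   0.0124 -0.0003  0.0055 -0.0048 -0.0021]
 [ 0.0006 -0.0013  0.0004 -0.0049  0.0003 -0.0013]]
```

```bash
cat > fit2.py <<'E'
from fit import *
sg=(-1,1,-1,1,-1,1,-1)
# params: L0..L6 offsets xyz (merge), tool rot
def fk(q,p):
    ang=np.array(sg)*q;R=Ro.identity();x=np.zeros(3)
    o=np.array(p[:15]).reshape(5,3)
    # after j1: o0 ; after j2: o1; after j3&.. o2 ; after j4: o3 ; after j6: o4 ; after j7: d7
    R=R*Ro.from_euler('z',ang[0]);x=x+R.apply(o[0])
    R=R*Ro.from_euler('y',ang[1]);x=x+R.apply(o[1])
    R=R*Ro.from_euler('z',ang[2]);x=x+R.apply(o[2])
    R=R*Ro.from_euler('y',ang[3]);x=x+R.apply(o[3])
    R=R*Ro.from_euler('z',ang[4])*Ro.from_euler('y',ang[5]);x=x+R.apply(o[4])
    R=R*Ro.from_euler('z',ang[6]);x=x+R.apply([0,0,p[15]])
    return x,R*Ro.from_rotvec(p[16:19])
p0=np.array([0,0,.223, 0,0,.472, .02,0,0, .018,0,.457, 0,0,0, .357, -.0821,-2.2832,-2.2302])
def res(p):
    o=[]
    for q,x,r in dat:
        X,R=fk(q,p);o+=list(X-x)+list(0.3*(R*Ro.from_quat(r).inv()).as_rotvec())
    return np.array(o+list(0.002*(p-p0)[:16]))
if __name__=="__main__":
    f=least_squares(res,p0);print(f.cost,f.x.round(4).tolist());print(f.fun[:30].reshape(-1,6).round(4))
    pickle.dump(f.x,open("fk2.pkl","wb"))
E
python3 fit2.py
```

```text
6.437824487466735e-08 [0.0002, -0.0108, 0.2579, -0.0002, -0.0108, 0.4604, 0.0003, -0.0118, -0.0116, 0.0001, -0.0118, 0.4898, 0.0001, -0.0004, 0.0146, 0.3716, -0.0002, -2.2213, -2.2217]
[[ 0.      0.      0.     -0.      0.      0.0001]
 [ 0.      0.     -0.     -0.0001  0.      0.    ]
 [ 0.      0.     -0.     -0.0001  0.      0.    ]
 [-0.     -0.     -0.      0.0002 -0.0001 -0.0002]
 [-0.      0.      0.     -0.0001  0.      0.    ]]
```

```bash
cat > sim.py <<'E'
from fit2 import fk
from plan import *
P_=pickle.load(open("fk2.pkl","rb"))
lo=np.array([-2.6,-.5,-1.47,.16,-1.27,.06,-2.6]);hi=np.array([2.6,2.12,1.34,2.42,4.41,2.06,2.6])
def FK(q): return fk(q,P_)
def J(q):
    x,R=FK(q);A=np.zeros((6,7));e=1e-6
    for i in range(7):
        d=q.copy();d[i]+=e;X,Q=FK(d);A[:3,i]=(X-x)/e;A[3:,i]=(Q*R.inv()).as_rotvec()/e
    return A
def step(q,x,R,it=8,w=np.ones(7),lam=1e-3):
    for _ in range(it):
        X,Q=FK(q);e=np.r_[x-X,(R*Q.inv()).as_rotvec()]
        if np.linalg.norm(e)<1e-5: break
        free=np.ones(7,bool)
        for _ in range(4):
            A=J(q)*free
            dq=A.T@np.linalg.solve(A@A.T+lam**2*np.eye(6),e)
            nq=q+dq;bad=((nq<lo)|(nq>hi))&free
            if not bad.any(): break
            free&=~bad
        q=np.clip(q+dq,lo,hi)
    return q,np.linalg.norm(e[:3])
def path(q,P,R,N,show=False):
    x0,R0=FK(q);R=Ro.from_matrix(R) if not isinstance(R,Ro) else R;dw=(R*R0.inv()).as_rotvec();mx_=0
    v=0
    for i in range(1,N+1):
        qn,e=step(q,x0+(P-x0)*i/N,Ro.from_rotvec(dw*i/N)*R0);v=np.maximum(v,abs(qn-q)*12);q=qn;mx_=max(mx_,e)
    return q,mx_,v
E
python3 - <<'E'
from sim import *
q=np.array([1.09640369,0.33287412,-0.0646855,1.46094775,0.02160604,1.34990713,-0.08852053])
x,R=FK(q)
q,e,v=path(q,x+[0,0,.172],R,5);print(q.round(3),e)
q,e,v=path(q,np.array([.36,-.12,.34]),yawdown(np.radians(-40)),12);print(q.round(3),e,v.round(2)," obs .768 -.251 -.446 1.738 -.107 1.631 -.369")
q,e,v=path(q,mp(0,.095,.12),Rm(),12);print(q.round(3),e,v.round(2)," obs .721 -.402 -1.411 1.944 -.02 .897 -.831")
E
```

```text
[ 1.084  0.312 -0.053  1.134  0.016  1.697 -0.084] 2.242331038877777e-06
[ 0.769 -0.249 -0.443  1.733 -0.106  1.634 -0.367] 3.1054840066187838e-06 [0.37 0.84 0.56 1.1  0.22 0.25 0.48]  obs .768 -.251 -.446 1.738 -.107 1.631 -.369
[ 0.743 -0.441 -1.413  1.942 -0.077  0.895 -0.787] 3.3413265915869008e-06 [0.96 0.64 1.7  0.66 0.45 0.8  0.59]  obs .721 -.402 -1.411 1.944 -.02 .897 -.831
```

```bash
cat > srch.py <<'E'
from sim import *
import sys
def margin(q): return np.minimum(q-lo,hi-q)[[1,2,3,5,6]].min()
if __name__=="__main__":
    # ideal config feasibility
    for sgn in(1,-1):
        for sd in ([-.6,0,0,1.8,0,.9,0],[-.6,0,.3,1.8,0,.9,1.5],[-.6,0,0,1.8,0,.9,-1.5]):
            q,e=step(np.array(sd,float),mp(0,.095,.12),Ro.from_matrix(Rm(sgn)),60);print(sgn,q.round(2),e.round(4),end=" | ")
            q,e,v=path(q,mp(0,.095,.016),Rm(sgn),6);print(q.round(2),round(e,4))
    rng=np.random.default_rng(0);q0=readout.read_state()["joint_positions"];out=[]
    for k in range(150):
        q=q0;wp=[];E=0
        for j in range(rng.integers(1,3)):
            P=np.array([rng.uniform(.25,.5),rng.uniform(.15,.6),rng.uniform(.3,.6)])
            R=Ro.from_matrix(Rm())*Ro.from_euler('yzx',np.radians([rng.uniform(-90,90),rng.uniform(-30,50),rng.uniform(-40,40)]))
            q,e,v=path(q,P,R,8);wp.append((P,R));E=max(E,e)
        if E>.03: continue
        q1,e1,v=path(q,mp(0,.095,.12),Rm(),10);q2,e2,v=path(q1,mp(0,.095,.016),Rm(),4)
        out.append((max(e1,e2),-margin(q2),q2,wp,E))
    out.sort(key=lambda a:a[0]>.001 and 10 or a[1])
    for o in out[:5]: print(o[0].round(4),o[1].round(3),o[2].round(2),o[4],[(p.round(2),r.as_matrix().round(2).tolist()) for p,r in o[3]])
    pickle.dump(out[:10],open("srch.pkl","wb"))
E
time python3 srch.py
```

```text
1 [-0.78 -0.08 -0.21  1.98  0.52  1.03 -1.31] 0.0 | [-0.74  0.09 -0.17  2.03  0.62  0.83 -1.37] 0.0
1 [-0.83 -0.08 -0.17  1.99  0.52  1.03 -1.31] 0.0 | [-0.79  0.08 -0.12  2.03  0.62  0.83 -1.37] 0.0
1 [-0.79 -0.08 -0.2   1.98  0.52  1.03 -1.31] 0.0 | [-0.75  0.09 -0.16  2.03  0.62  0.83 -1.37] 0.0
-1 [-0.79 -0.08 -0.2   1.98  0.52  1.03  1.83] 0.0 | [-0.76  0.09 -0.15  2.03  0.62  0.83  1.77] 0.0
-1 [-0.95 -0.08 -0.05  1.99  0.53  1.04  1.82] 0.0 | [-0.9   0.08  0.    2.03  0.61  0.82  1.78] 0.0
-1 [-0.6  -0.06  0.    1.8  -1.14  0.69 -1.5 ] 0.3639 | [ 0.22  0.09 -0.35  2.35 -0.78  0.14 -2.52] 0.2655
0.0 -0.429 [ 0.05  0.19 -1.01  1.99  0.79  0.91 -1.47] 3.137463040651144e-06 [(array([0.4 , 0.24, 0.48]), [[0.33, 0.69, -0.65], [0.87, -0.49, -0.07], [-0.36, -0.54, -0.76]]), (array([0.34, 0.16, 0.58]), [[0.66, 0.6, -0.46], [0.68, -0.22, 0.7], [0.31, -0.77, -0.55]])]
0.0 -0.429 [ 0.05  0.19 -1.01  1.99  0.79  0.91 -1.47] 0.01616831498078605 [(array([0.41, 0.42, 0.4 ]), [[0.78, 0.29, -0.55], [0.54, 0.13, 0.83], [0.31, -0.95, -0.05]]), (array([0.4 , 0.32, 0.47]), [[0.19, 0.42, 0.89], [-0.9, 0.43, -0.0], [-0.38, -0.8, 0.46]])]
0.0 -0.423 [-0.11  0.15 -0.83  2.    0.74  0.88 -1.44] 0.026452985335842522 [(array([0.49, 0.2 , 0.44]), [[0.68, 0.66, -0.33], [0.18, 0.28, 0.94], [0.71, -0.7, 0.07]])]
0.0 -0.42 [-0.18  0.14 -0.76  2.    0.72  0.87 -1.43] 3.0004209865920174e-06 [(array([0.39, 0.21, 0.49]), [[0.48, -0.1, -0.87], [0.87, 0.21, 0.45], [0.14, -0.97, 0.19]]), (array([0.48, 0.43, 0.37]), [[0.99, -0.03, 0.12], [-0.11, 0.25, 0.96], [-0.06, -0.97, 0.25]])]
0.0 -0.419 [-0.2   0.14 -0.73  2.    0.72  0.87 -1.43] 1.1237955533430966e-09 [(array([0.34, 0.39, 0.37]), [[0.42, 0.73, 0.54], [-0.82, 0.04, 0.57], [0.39, -0.68, 0.61]])]
real	1m17.560s
user	1m16.335s
sys	0m0.156s
```

```bash
cat > s3.py <<'E'
from srch import *
ty=np.radians(-10.8);Lc=np.array([.4606,-.2165,.008])
def task(q,verb=False):
    ms=[];es=[];N=0
    Rp=yawdown(ty)
    for nm,P,R,n_ in [("pre",mp(0,.095,.09),Rm(),10),("press",mp(0,.095,.016),Rm(),5),("up",mp(0,.095,.07),Rm(),3),("over",mp(0,0,.07),Rm(),4),("grasp",mp(0,0,.002),Rm(),4),("lift",mp(0,0,.10),Rm(),5),
       ("lv",np.array([.42,.15,.28]),yawdown(np.radians(-8)),10),("mid",np.array([.41,-.02,.28]),yawdown(ty),8),("ab",Lc+[0,0,.2],Rp,8),("place",Lc+[0,0,.02],Rp,8),("ret",Lc+[0,0,.2],Rp,8)]:
        q,e,v=path(q,P,R,n_);ms.append(margin(q));es.append(e)
        if verb: print(nm,q.round(2),round(e,4),round(ms[-1],2),(v/np.array([2.22,2.22,2.79,2.79,3.14,3.14,3.14])).max().round(2))
    return min(ms),max(es)
if __name__=="__main__":
    q0=readout.read_state()["joint_positions"];out=[]
    for ph in(-80,-50,50,80):
        for pz in (0,25):
            for P in ([.34,.39,.37],[.42,.32,.36],[.36,.2,.40]):
                R=Ro.from_matrix(Rm())*Ro.from_euler('yz',np.radians([ph,pz]))
                q,e,v=path(q0,np.array(P),R,12);m,e2=task(q);out.append((e2,-m,e,ph,pz,P));
    out.sort(key=lambda a:a[1] if a[0]<.002 else 10)
    for o in out[:6]: print(o)
    o=out[0];q,e,v=path(q0,np.array(o[5]),Ro.from_matrix(Rm())*Ro.from_euler('yz',np.radians([o[3],o[4]])),12);print(q.round(2),v.round(2));task(q,True)
E
python3 s3.py
```

```text
(np.float64(3.228020858805611e-06), np.float64(-0.2580324087460961), np.float64(8.472281905259378e-06), -80, 0, [0.36, 0.2, 0.4])
(np.float64(2.4376259664734297e-06), np.float64(-0.25619363115645477), np.float64(6.5946308882377085e-06), -50, 0, [0.36, 0.2, 0.4])
(np.float64(2.535089237212866e-06), np.float64(-0.24285557845721906), np.float64(1.921052149933506e-06), 50, 0, [0.36, 0.2, 0.4])
(np.float64(2.342970095546433e-06), np.float64(-0.23903440730005743), np.float64(1.895636792571758e-06), 80, 0, [0.36, 0.2, 0.4])
(np.float64(4.2769520793504025e-06), np.float64(-0.21215868907898228), np.float64(3.137331501100566e-06), -50, 25, [0.34, 0.39, 0.37])
(np.float64(2.509065933150204e-06), np.float64(-0.15481967823819615), np.float64(4.556384848600924e-06), -80, 25, [0.36, 0.2, 0.4])
[-0.54 -0.5  -0.31  1.88  0.27  1.41  0.47] [2.22 0.3  1.36 0.27 0.88 0.88 1.46]
pre [-0.26 -0.01 -0.7   1.98  0.54  0.97 -1.31] 0.0 0.44 0.79
press [-0.26  0.13 -0.67  2.    0.7   0.86 -1.42] 0.0 0.42 0.16
up [-0.25  0.02 -0.7   1.99  0.58  0.94 -1.34] 0.0 0.43 0.19
over [-0.17 -0.18 -0.58  2.15  0.4   0.83 -1.07] 0.0 0.27 0.28
grasp [-0.14 -0.02 -0.6   2.16  0.58  0.71 -1.21] 0.0 0.26 0.22
lift [-0.17 -0.24 -0.58  2.13  0.33  0.88 -1.03] 0.0 0.26 0.25
lv [-0.12 -0.09 -0.3   1.73 -0.03  1.49 -0.56] 0.0 0.41 0.32
mid [ 0.04 -0.18 -0.09  1.82 -0.02  1.5  -0.23] 0.0 0.32 0.15
ab [ 0.21  0.06  0.15  1.74 -0.01  1.34  0.17] 0.0 0.56 0.21
place [ 0.22  0.23  0.14  1.95 -0.04  0.96  0.19] 0.0 0.47 0.18
ret [ 0.21  0.06  0.15  1.74 -0.01  1.34  0.17] 0.0 0.56 0.18
```

Run:
```python
from s3 import *
q0=readout.read_state()["joint_positions"];R=Ro.from_matrix(Rm())*Ro.from_euler('y',np.radians(-50));P=np.array([.36,.2,.40])
q,e,v=path(q0,P,R,20);print(q.round(2),e,v.round(2));task(q,True)
plan(P,R.as_matrix(),20)
```

```text
[-0.49 -0.5  -0.34  1.88  0.24  1.4  -0.03] 8.303998447877092e-06 [1.43 0.11 0.86 0.17 0.58 0.54 0.58]
pre [-0.29 -0.02 -0.66  1.98  0.54  0.97 -1.31] 0.0 0.44 0.58
press [-0.29  0.12 -0.64  2.    0.7   0.86 -1.42] 0.0 0.42 0.16
up [-0.29  0.02 -0.66  1.99  0.58  0.94 -1.34] 0.0 0.43 0.19
over [-0.2  -0.17 -0.55  2.15  0.4   0.83 -1.08] 0.0 0.27 0.28
grasp [-0.17 -0.02 -0.56  2.16  0.58  0.71 -1.21] 0.0 0.26 0.22
lift [-0.21 -0.23 -0.56  2.13  0.35  0.89 -1.04] 0.0 0.27 0.25
lv [-0.15 -0.09 -0.27  1.74 -0.02  1.49 -0.56] 0.0 0.41 0.32
mid [ 0.01 -0.18 -0.06  1.82 -0.01  1.5  -0.24] 0.0 0.32 0.15
ab [ 0.18  0.06  0.18  1.74 -0.01  1.34  0.17] 0.0 0.56 0.21
place [ 0.19  0.23  0.17  1.95 -0.05  0.96  0.2 ] 0.0 0.47 0.18
ret [ 0.18  0.06  0.18  1.74 -0.01  1.34  0.17] 0.0 0.56 0.18
dist 0.2809 turn 49.8 t 3.55
max [0.0031 0.0131 0.0053 0.1    2.5    0.1   ]
[[0.0012,-0.013,-0.0051,-0.0,-2.5,0.0],[0.0011,-0.013,-0.0052,-0.1,-2.5,0.1],[0.0008,-0.0131,-0.0052,-0.0,-2.5,-0.0],[0.0005,-0.013,-0.0052,-0.0,-2.5,0.0],[0.0003,-0.013,-0.0053,-0.1,-2.4,0.1],[0.0001,-0.013,-0.0053,-0.0,-2.5,-0.0],[-0.0002,-0.013,-0.0053,-0.1,-2.5,0.0],[-0.0004,-0.013,-0.0053,0.0,-2.5,0.1],[-0.0006,-0.013,-0.0053,-0.0,-2.5,-0.0],[-0.0009,-0.013,-0.0052,-0.1,-2.5,0.0],[-0.0011,-0.013,-0.0053,-0.0,-2.5,0.1],[-0.0013,-0.013,-0.0051,-0.0,-2.5,-0.0]]
[[-0.0016,-0.013,-0.0051,-0.1,-2.5,0.0],[-0.0018,-0.0129,-0.0051,-0.0,-2.5,0.1],[-0.002,-0.013,-0.005,-0.1,-2.4,-0.0],[-0.0023,-0.013,-0.0049,0.0,-2.5,0.0],[-0.0024,-0.013,-0.0048,-0.0,-2.5,0.1],[-0.0027,-0.0129,-0.0047,-0.1,-2.5,-0.0],[-0.0029,-0.013,-0.0046,-0.0,-2.5,0.0],[-0.0031,-0.0129,-0.0045,-0.0,-2.5,0.0]]
```

Run:
```python
from s3 import *
q0=readout.read_state()["joint_positions"];print(q0)
for P in ([.42,.2,.40],[.46,.2,.42],[.42,.25,.40],[.42,.15,.40],[.45,.2,.36]):
  for ph in(-50,-20):
    R=Ro.from_matrix(Rm())*Ro.from_euler('y',np.radians(ph))
    q,e,v=path(q0,np.array(P),R,20);print(P,ph,q.round(2),e.round(4),v.max().round(2),task(q))
```

```text
[ 0.86730783 -0.49909299 -1.46682754  2.02260244 -0.21310423  0.76546154
 -0.64506625]
[0.42, 0.2, 0.4] -50 [ 0.2  -0.5  -0.68  1.81 -0.03  1.28  0.3 ] 0.0 0.63 (np.float64(0.06169102272518878), np.float64(0.06491110917923135))
[0.42, 0.2, 0.4] -20 [ 0.19 -0.49 -0.67  1.81 -0.02  1.28 -0.23] 0.0 0.6 (np.float64(0.0040032092396047325), np.float64(3.310090803510749e-06))
[0.46, 0.2, 0.42] -50 [ 0.34 -0.43 -0.76  1.72 -0.04  1.28  0.35] 0.0 0.64 (np.float64(0.0034742085536261236), np.float64(0.06635516106065756))
[0.46, 0.2, 0.42] -20 [ 0.48 -0.47 -0.82  1.71 -0.12  1.28 -0.1 ] 0.0 0.55 (np.float64(0.005409570224520488), np.float64(0.06721852803082204))
[0.42, 0.25, 0.4] -50 [ 0.3  -0.47 -0.84  1.75 -0.04  1.29  0.23] 0.0 0.56 (np.float64(0.0016075279142842014), np.float64(0.06522081052467094))
[0.42, 0.25, 0.4] -20 [ 0.37 -0.5  -0.87  1.75 -0.09  1.28 -0.25] 0.0 0.5 (np.float64(0.005852311504988883), np.float64(0.06382329776834368))
[0.42, 0.15, 0.4] -50 [-0.06 -0.5  -0.43  1.87  0.08  1.29  0.29] 0.0 0.72 (np.float64(0.14480935532387257), np.float64(2.8149803487573216e-06))
[0.42, 0.15, 0.4] -20 [-0.04 -0.5  -0.44  1.87  0.07  1.28 -0.22] 0.0 0.7 (np.float64(0.19408880374046922), np.float64(2.579092095139516e-06))
[0.45, 0.2, 0.36] -50 [ 0.31 -0.47 -0.76  1.86 -0.05  1.17  0.33] 0.0 0.63 (np.float64(0.005025386768705564), np.float64(0.0648670507680743))
[0.45, 0.2, 0.36] -20 [ 0.4  -0.5  -0.8   1.86 -0.11  1.17 -0.14] 0.0 0.49 (np.float64(0.005243363645703436), np.float64(0.06427728343575076))
```

Call:
{"op": "arm_command", "data": {
  "targets": [
    [[0.0012, -0.013, -0.0051, 0, -2.5, 0], [0.0011, -0.013, -0.0052, -0.1, -2.5, 0.1], [0.0008, -0.0131, -0.0052, 0, -2.5, 0], [0.0005, -0.013, -0.0052, 0, -2.5, 0], [0.0003, -0.013, -0.0053, -0.1, -2.4, 0.1], [0.0001, -0.013, -0.0053, 0, -2.5, 0], [-0.0002, -0.013, -0.0053, -0.1, -2.5, 0], [-0.0004, -0.013, -0.0053, 0, -2.5, 0.1], [-0.0006, -0.013, -0.0053, 0, -2.5, 0], [-0.0009, -0.013, -0.0052, -0.1, -2.5, 0], [-0.0011, -0.013, -0.0053, 0, -2.5, 0.1], [-0.0013, -0.013, -0.0051, 0, -2.5, 0]]
  ]
}}

```text
time: 4.55
ee_pos: [0.407, 0.2397, 0.3072]
eef_rot: [0.719, 0.326, 0.025, -0.614]
ft_force: [-0.2, 1.0, 0.6]
width: 0.0006
```

Run:
```python
from s3 import *
s=readout.read_state();q0=s["joint_positions"];print(q0.round(3),s["ee_pos"],s["ft_force"].round(1))
for ph in(-50,-30,0):
  for P in ([.36,.2,.40],[.36,.2,.36],[.38,.2,.36]):
    R=Ro.from_matrix(Rm())*Ro.from_euler('y',np.radians(ph))
    q,e,v=path(q0,np.array(P),R,10);print(P,ph,q.round(2),e.round(4),v.max().round(2),task(q))
```

```text
[ 0.148 -0.49  -0.79   1.974 -0.005  1.116 -0.205] [0.40696932 0.23968919 0.30723022] [-0.2  1.   0.6]
[0.36, 0.2, 0.4] -50 [-0.54 -0.49 -0.31  1.88  0.27  1.41 -0.06] 0.0 1.24 (np.float64(0.2533912791857067), np.float64(2.007796282149611e-06))
[0.36, 0.2, 0.36] -50 [-0.73 -0.5  -0.21  1.98  0.35  1.38 -0.17] 0.0 2.69 (np.float64(0.24346714769007027), np.float64(2.5659780422574915e-06))
[0.38, 0.2, 0.36] -50 [-0.28 -0.5  -0.45  1.95  0.17  1.28  0.04] 0.0 0.75 (np.float64(0.23358722117788588), np.float64(2.6089031581609997e-06))
[0.36, 0.2, 0.4] -30 [-0.55 -0.49 -0.31  1.88  0.27  1.41 -0.41] 0.0 1.24 (np.float64(0.25051514440767786), np.float64(1.9297189535730495e-06))
[0.36, 0.2, 0.36] -30 [-0.74 -0.5  -0.21  1.98  0.35  1.38 -0.52] 0.0 2.71 (np.float64(0.24078462021479607), np.float64(2.4307157586038134e-06))
[0.38, 0.2, 0.36] -30 [-0.33 -0.49 -0.43  1.95  0.19  1.29 -0.33] 0.0 0.78 (np.float64(0.2545983081916612), np.float64(2.460650220057119e-06))
[0.36, 0.2, 0.4] 0 [-0.55 -0.49 -0.31  1.88  0.27  1.41 -0.93] 0.0 1.23 (np.float64(0.24635877280823237), np.float64(2.7119583049259772e-06))
[0.36, 0.2, 0.36] 0 [-0.74 -0.5  -0.21  1.98  0.35  1.38 -1.04] 0.0 2.74 (np.float64(0.23685340230156982), np.float64(2.2345085213268084e-06))
[0.38, 0.2, 0.36] 0 [-0.33 -0.49 -0.43  1.95  0.19  1.29 -0.85] 0.0 0.86 (np.float64(0.2570263993943396), np.float64(2.099634719695297e-06))
```

Run:
```python
from s3 import *
plan(np.array([.38,.2,.36]),Rm(),10)
```

```text
dist 0.0713 turn 30.25 t 4.55
max [1.6e-03 5.8e-03 4.2e-03 1.0e-01 3.1e+00 1.0e-01]
[[-0.0016,-0.0058,-0.0039,-0.0,3.0,0.0],[-0.0013,-0.0058,-0.0039,-0.1,3.0,0.0],[-0.0011,-0.0057,-0.0041,-0.1,3.1,0.0],[-0.001,-0.0058,-0.0041,-0.0,3.0,0.1],[-0.0007,-0.0058,-0.0041,-0.1,3.0,-0.0],[-0.0005,-0.0057,-0.0042,0.0,3.0,0.0],[-0.0003,-0.0058,-0.0042,-0.0,3.1,0.0],[-0.0,-0.0057,-0.0042,-0.1,3.0,0.0],[0.0001,-0.0058,-0.0042,-0.0,3.0,0.1],[0.0004,-0.0057,-0.0042,-0.1,3.0,-0.0]]
```

Call:
{"op": "arm_command", "data": {
  "targets": [
    [[-0.0016, -0.0058, -0.0039, 0, 3.0, 0], [-0.0013, -0.0058, -0.0039, -0.1, 3.0, 0], [-0.0011, -0.0057, -0.0041, -0.1, 3.1, 0], [-0.001, -0.0058, -0.0041, 0, 3.0, 0.1], [-0.0007, -0.0058, -0.0041, -0.1, 3.0, 0], [-0.0005, -0.0057, -0.0042, 0, 3.0, 0], [-0.0003, -0.0058, -0.0042, 0, 3.1, 0], [0, -0.0057, -0.0042, -0.1, 3.0, 0], [0.0001, -0.0058, -0.0042, 0, 3.0, 0.1], [0.0004, -0.0057, -0.0042, -0.1, 3.0, 0]]
  ]
}}

```text
time: 5.38
ee_pos: [0.3803, 0.1999, 0.3596]
eef_rot: [0.69, 0.152, 0.213, -0.675]
ft_force: [0.2, -0.3, -1.5]
width: 0.0005
```

```bash
python3 st.py
python3 - <<'E'
from s3 import *
s=readout.read_state();task(s["joint_positions"],True)
plan(mp(0,.095,.075),Rm(),12)
E
```

```text
t 5.38 mould [ 16.5 -28.2 284.4] F [ 0.2 -0.3 -1.5] Fn -1.4 q [-0.3  -0.5  -0.44  1.95  0.17  1.28 -0.84] dR [-0.01  0.26  0.03] 0.000487414329989574
pre [-0.24 -0.01 -0.71  1.98  0.54  0.97 -1.31] 0.0 0.44 0.33
press [-0.25  0.13 -0.68  2.    0.71  0.86 -1.42] 0.0 0.42 0.16
up [-0.24  0.02 -0.71  1.99  0.58  0.94 -1.34] 0.0 0.43 0.19
over [-0.15 -0.18 -0.6   2.14  0.39  0.82 -1.07] 0.0 0.28 0.29
grasp [-0.12 -0.02 -0.61  2.16  0.58  0.71 -1.21] 0.0 0.26 0.22
lift [-0.16 -0.24 -0.6   2.13  0.33  0.88 -1.02] 0.0 0.26 0.26
lv [-0.1  -0.09 -0.32  1.73 -0.03  1.49 -0.56] 0.0 0.41 0.32
mid [ 0.05 -0.18 -0.1   1.81 -0.02  1.5  -0.23] 0.0 0.32 0.15
ab [ 0.22  0.06  0.13  1.74 -0.01  1.34  0.17] 0.0 0.56 0.21
place [ 0.24  0.23  0.13  1.95 -0.04  0.96  0.19] 0.0 0.47 0.18
ret [ 0.22  0.06  0.13  1.74 -0.01  1.34  0.17] 0.0 0.56 0.18
dist 0.2435 turn 0.26 t 5.3833
max [0.0014 0.0175 0.0103 0.     0.1    0.    ]
[[-0.0014,0.0175,0.0103,0.0,-0.0,-0.0],[-0.0014,0.0174,0.0102,0.0,-0.0,-0.0],[-0.0014,0.0175,0.0103,0.0,-0.1,-0.0],[-0.0014,0.0174,0.0102,0.0,0.0,-0.0],[-0.0014,0.0175,0.0103,0.0,-0.0,-0.0],[-0.0014,0.0174,0.0103,0.0,-0.0,-0.0],[-0.0014,0.0175,0.0102,0.0,-0.1,-0.0],[-0.0014,0.0174,0.0103,0.0,0.0,-0.0],[-0.0013,0.0175,0.0102,0.0,0.0,-0.0],[-0.0014,0.0174,0.0103,0.0,-0.0,-0.0],[-0.0014,0.0175,0.0103,0.0,-0.0,-0.0],[-0.0014,0.0174,0.0102,0.0,-0.1,-0.0]]
```

Call:
{"op": "arm_command", "data": {
  "targets": [
    [[-0.0014, 0.0175, 0.0103, 0, 0, 0], [-0.0014, 0.0174, 0.0102, 0, 0, 0], [-0.0014, 0.0175, 0.0103, 0, -0.1, 0], [-0.0014, 0.0174, 0.0102, 0, 0, 0], [-0.0014, 0.0175, 0.0103, 0, 0, 0], [-0.0014, 0.0174, 0.0103, 0, 0, 0], [-0.0014, 0.0175, 0.0102, 0, -0.1, 0], [-0.0014, 0.0174, 0.0103, 0, 0, 0], [-0.0013, 0.0175, 0.0102, 0, 0, 0], [-0.0014, 0.0174, 0.0103, 0, 0, 0], [-0.0014, 0.0175, 0.0103, 0, 0, 0], [-0.0014, 0.0174, 0.0102, 0, -0.1, 0]]
  ]
}}

```text
time: 6.38
ee_pos: [0.4809, 0.316, 0.1686]
eef_rot: [0.69, 0.155, 0.211, -0.675]
ft_force: [-0.5, -0.8, 0.3]
width: 0.0007
```

```bash
python3 st.py
python3 - <<'E'
from plan import *
plan(mp(0,.095,.046),Rm(),3)
E
```

```text
t 6.38 mould [-0.8 96.1 73.9] F [-0.5 -0.8  0.3] Fn 0.4 q [-0.25  0.02 -0.71  1.98  0.58  0.94 -1.33] dR [ 0.03 -0.21  0.02] 0.0006781869025001292
dist 0.0279 turn 0.21 t 6.3833
max [0.0003 0.0093 0.0004 0.     0.1    0.    ]
[[0.0003,0.0093,-0.0004,-0.0,0.1,-0.0],[0.0002,0.0093,-0.0004,-0.0,0.0,-0.0],[0.0003,0.0093,-0.0003,-0.0,0.1,-0.0]]
```

Call:
{"op": "arm_command", "data": {
  "targets": [
    [[0.0003, 0.009, -0.0004, 0, 0.1, 0], [0.0003, 0.009, -0.0004, 0, 0, 0], [0.0003, 0.008, -0.0003, 0, 0.1, 0], [0, 0.005, 0, 0, 0, 0], [0, 0.005, 0, 0, 0, 0], [0, 0.005, 0, 0, 0, 0], [0, 0.005, 0, 0, 0, 0], [0, 0.005, 0, 0, 0, 0], [0, 0.004, 0, 0, 0, 0], [0, 0, 0, 0, 0, 0]]
  ]
}}

```text
time: 7.22
ee_pos: [0.5084, 0.3112, 0.121]
eef_rot: [0.691, 0.153, 0.211, -0.675]
ft_force: [0.6, -0.1, 0.1]
width: 0.0005
```

```bash
python3 st.py
```

```text
t 7.22 mould [-0.5 93.7 18.8] F [ 0.6 -0.1  0.1] Fn -0.2 q [-0.25  0.12 -0.68  2.    0.69  0.87 -1.41] dR [-0.04 -0.    0.12] 0.0005218275141594856
```

Run:
```python
from look import *
s,c=look("w3");crop(c,170,130,410,310,3,"pics/w3c.png")
s,c=look("d3",[],"side");crop(c,150,200,350,350,4,"pics/d3c.png")
```

```text
(no output)
```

View pics/w3c.png

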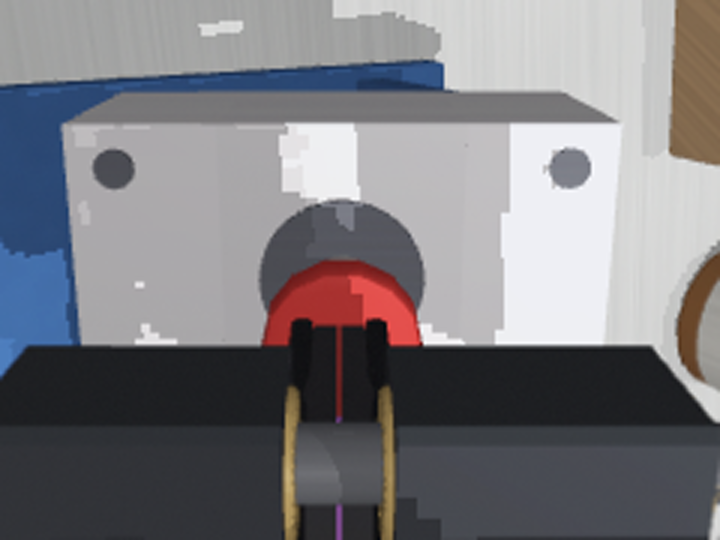

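View pics/d3c.png

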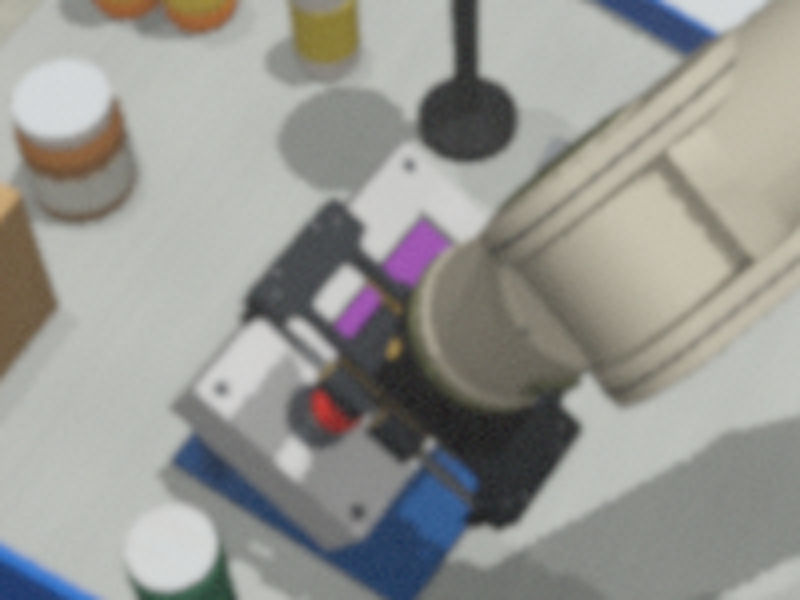

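Run:
```python
from plan import *
s,c=load("w3");im=c["pixels"].copy();t=np.linspace(0,2*np.pi,60)
k=3;x0,y0,x1,y1=170,130,410,310
big=cv2.resize(im[y0:y1,x0:x1],None,fx=k,fy=k)
for h,col in((.019,(0,255,0)),(.007,(0,160,0)),(.044,(255,0,0)),(.032,(160,0,0))):
    q=proj(c,[mp(.017*np.cos(a),.095+.017*np.sin(a),h) for a in t],s);cv2.polylines(big,[np.int32((q-[x0,y0]+.5)*k)],True,col,1)
for p in [mp(a,.135,0) for a in(-.068,.068)]: cv2.circle(big,tuple(np.int32((proj(c,p,s)[0]-[x0,y0]+.5)*k)),4,(0,255,255),1)
cv2.imwrite("pics/w3d.png",big)
```

```text
(no output)
```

View pics/w3d.png

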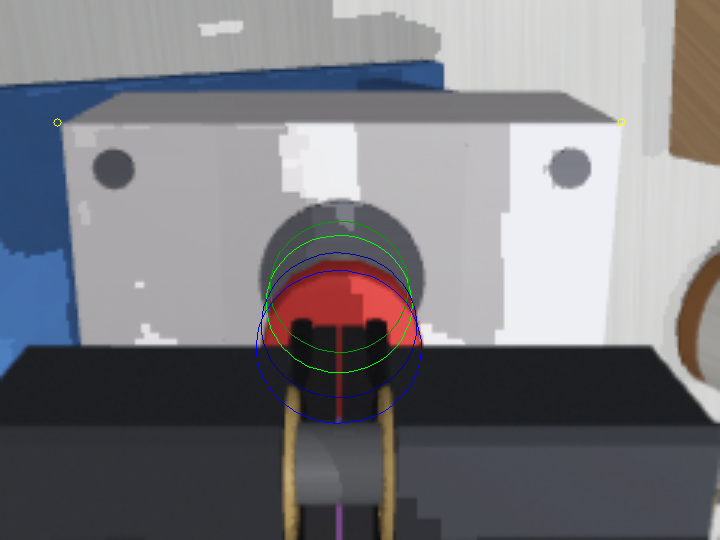

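Run:
```python
from plan import *
s,c=load("w3");R=Ro.from_quat(s["eef_rot"])
for y in(0,-.01,-.019,-.04,-.07):
  for z in(0,.0095): print(y,z,proj(c,s["ee_pos"]+R.apply([0,y,z]),s)[0].round(1), ((proj(c,s["ee_pos"]+R.apply([0,y,z]),s)[0]-[170,130])*3).round())
print(s["ee_pos"],s["joint_positions"], s["time"])
from sim import FK
x,Q=FK(s["joint_positions"]);print(x)
s0,c0=load("w2")
for nm in("w1","w2","w3"):
    s0,c0=load(nm);crop(c0,200,200,360,340,4,f"pics/{nm}f.png")
```

```text
0 0 [281.8 233.1] [336. 309.]
0 0.0095 [281.8 220.2] [335. 271.]
-0.01 0 [281.8 238.5] [335. 325.]
-0.01 0.0095 [281.8 225.1] [335. 285.]
-0.019 0 [281.8 243.8] [335. 341.]
-0.019 0.0095 [281.8 229.8] [335. 300.]
-0.04 0 [281.7 258.3] [335. 385.]
-0.04 0.0095 [281.7 242.9] [335. 339.]
-0.07 0 [281.5 286.2] [335. 468.]
-0.07 0.0095 [281.5 268.1] [335. 414.]
[0.50842095 0.31115642 0.12100607] [-0.24577339  0.12193172 -0.68393565  2.00305496  0.69389717  0.86801756
 -1.41355162] 7.2167
[0.50839815 0.31118116 0.12108821]
```

View pics/w2f.png

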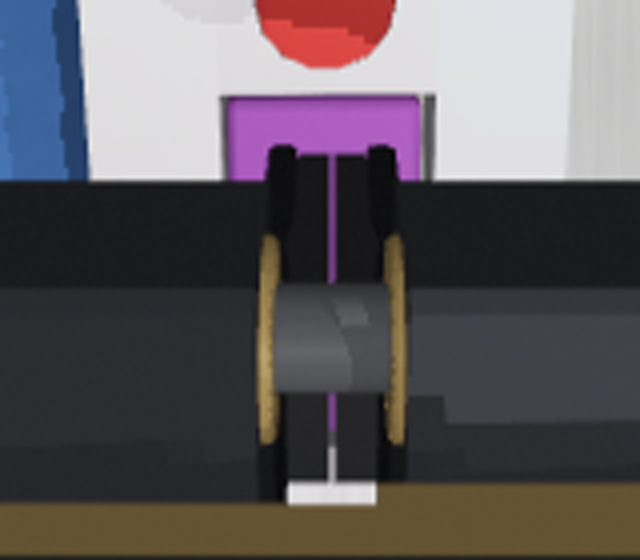

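View pics/w3f.png

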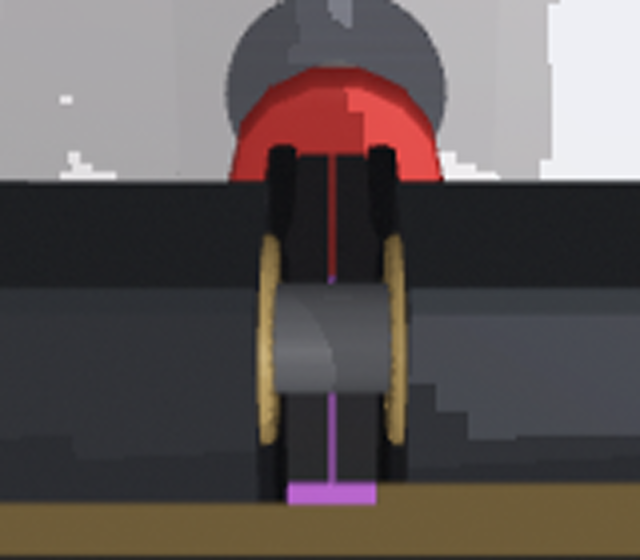

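Call:
{"op": "arm_command", "data": {
  "targets": [
    [[0, 0.003, 0.0005, 0, 0, 0], [0, 0.003, 0.0005, 0, 0, 0], [0, 0, 0, 0, 0, 0]]
  ]
}}

```text
time: 7.57
ee_pos: [0.5115, 0.3123, 0.1162]
eef_rot: [0.69, 0.153, 0.211, -0.675]
ft_force: [-0.6, -0.3, -0.3]
width: 0.0005
```

```bash
python3 st.py;python3 - <<'E'
from look import *
s,c=look("d4",[],"side");crop(c,205,265,285,325,9,"pics/d4c.png")
for y in(0,-.035): print(((proj(c,s["ee_pos"]+Ro.from_quat(s["eef_rot"]).apply([0,y,0]))[0]-[205,265])*9).round())
E
```

```text
t 7.57 mould [-0.4 95.  13.1] F [-0.6 -0.3 -0.3] Fn 0.0 q [-0.25  0.14 -0.68  2.    0.71  0.86 -1.43] dR [-0.01 -0.01  0.1 ] 0.0004631862406284482
[232. 337.]
[277. 313.]
```

View pics/d4c.png

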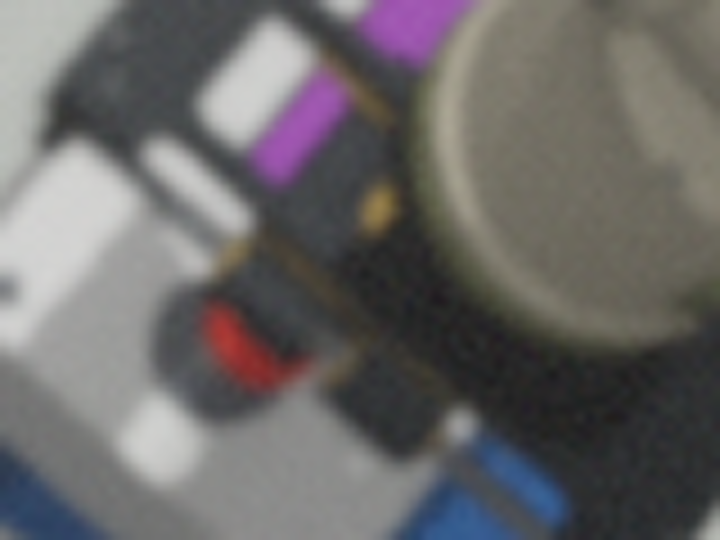

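Call:
{"op": "arm_command", "data": {
  "targets": [
    [[0, 0.003, 0, 0, 0, 0], [0, 0.003, 0, 0, 0, 0], [0, 0.002, 0, 0, 0, 0], [0, 0, 0, 0, 0, 0]]
  ]
}}

```text
time: 7.95
ee_pos: [0.5155, 0.3124, 0.1099]
eef_rot: [0.69, 0.153, 0.212, -0.675]
ft_force: [-2.7, 0.0, 4.2]
width: 0.0003
```

```bash
python3 st.py
```

```text
t 7.95 mould [-0.  95.5  5.7] F [-2.7  0.   4.2] Fn 5.0 q [-0.25  0.15 -0.68  2.    0.73  0.85 -1.44] dR [ 0.02 -0.02  0.05] 0.000312432019805594
```

Call:
{"op": "arm_command", "data": {
  "targets": [
    [[0, 0.004, 0, 0, 0, 0], [0, 0.004, 0, 0, 0, 0], [0, 0.004, 0, 0, 0, 0], [0, 0.004, 0, 0, 0, 0], [0, 0, 0, 0, 0, 0]]
  ]
}}

```text
time: 8.37
ee_pos: [0.5236, 0.3117, 0.096]
eef_rot: [0.69, 0.154, 0.212, -0.675]
ft_force: [-2.3, -1.1, 2.8]
width: 0.0006
```

```bash
python3 st.py
```

```text
t 8.37 mould [  0.   95.5 -10.4] F [-2.3 -1.1  2.8] Fn 3.5 q [-0.26  0.18 -0.66  2.    0.77  0.83 -1.46] dR [ 0.02 -0.02  0.05] 0.0005776291489051342
```

Call:
{"op": "arm_command", "data": {
  "targets": [
    [[0, 0.003, 0, 0, 0, 0], [0, 0.003, 0, 0, 0, 0], [0, 0.002, 0, 0, 0, 0], [0, 0, 0, 0, 0, 0]]
  ]
}}

```text
time: 8.7
ee_pos: [0.5265, 0.3118, 0.0913]
eef_rot: [0.691, 0.154, 0.212, -0.674]
ft_force: [-28.8, -11.0, 35.1]
width: 0.0002
```

```bash
python3 st.py
```

```text
t 8.7 mould [  0.2  95.8 -15.9] F [-28.8 -11.   35.1] Fn 44.2 q [-0.26  0.2  -0.66  2.    0.78  0.83 -1.48] dR [-0.06 -0.05 -0.06] 0.00022087829792422512
```

Call:
{"op": "arm_command", "data": {
  "targets": [
    [[0, -0.004, 0, 0, 0, 0], [0, -0.008, 0, 0, 0, 0], [0, -0.012, 0, 0, 0, 0], [0, -0.015, 0, 0, 0, 0], [0, -0.015, 0, 0, 0, 0], [0, -0.012, 0, 0, 0, 0], [0, 0, 0, 0, 0, 0]]
  ]
}}

```text
time: 9.28
ee_pos: [0.4944, 0.3152, 0.1484]
eef_rot: [0.689, 0.154, 0.212, -0.675]
ft_force: [0.4, 1.0, 0.2]
width: 0.0004
```

```bash
python3 st.py
python3 - <<'E'
from look import *
s,c=look("w5",[mp(a,b,.022) for a in(-.028,.028) for b in(-.055,.055)]);crop(c,170,130,410,310,3,"pics/w5c.png")
s,c=look("d5",[mp(a,b,.022) for a in(-.028,.028) for b in(-.055,.055)],"side");crop(c,180,220,300,310,6,"pics/d5c.png")
plan(mp(0,0,.045),Rm(),5)
E
```

```text
t 9.28 mould [ 0.8 96.4 49.7] F [0.4 1.  0.2] Fn 0.0 q [-0.24  0.06 -0.7   1.99  0.63  0.91 -1.37] dR [ 0.14 -0.01 -0.05] 0.0003519829172703759
[251.1 374.9]
[247.2 268. ]
[311.2 374.8]
[314.7 268. ]
[274.7 265.4]
[250.1 297.1]
[258.7 250.7]
[233.2 281.8]
dist 0.0951 turn 0.04 t 9.3833
max [0.0001 0.0005 0.0191 0.     0.     0.    ]
[[-0.0,0.0005,-0.019,-0.0,-0.0,-0.0],[-0.0,0.0005,-0.019,-0.0,-0.0,-0.0],[-0.0001,0.0005,-0.019,-0.0,-0.0,-0.0],[0.0,0.0005,-0.0191,-0.0,-0.0,-0.0],[-0.0,0.0005,-0.019,-0.0,-0.0,-0.0]]
```

View pics/w5c.png

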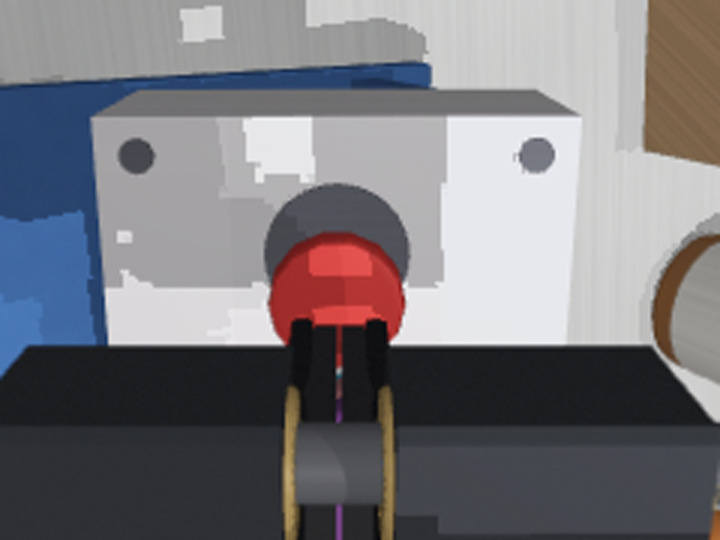

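View pics/d5c.png

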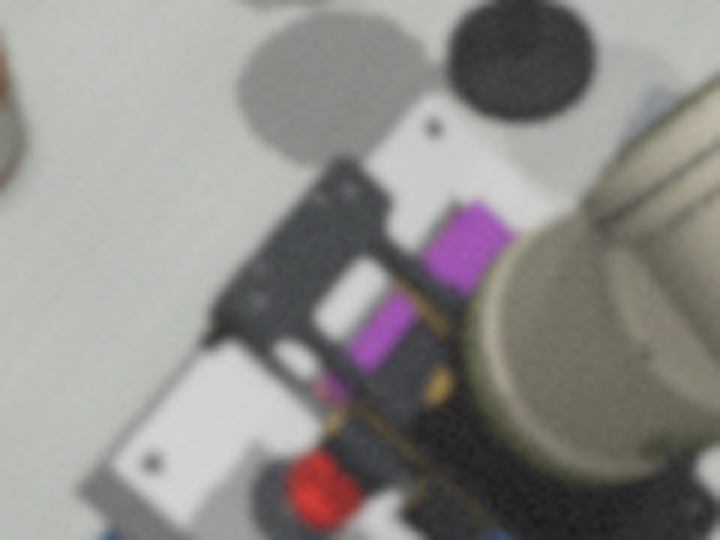

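Call:
{"op": "arm_command", "data": {
  "targets": [
    [[0, 0.0005, -0.019, 0, 0, 0], [0, 0.0005, -0.019, 0, 0, 0], [-0.0001, 0.0005, -0.019, 0, 0, 0], [0, 0.0005, -0.0191, 0, 0, 0], [0, 0.0005, -0.019, 0, 0, 0], [0, 0, 0, 0, 0, 0], [0, 0, 0, 0, 0, 0]]
  ],
  "hand": 1
}}

```text
time: 9.97
ee_pos: [0.4877, 0.2175, 0.1431]
eef_rot: [0.691, 0.152, 0.212, -0.674]
ft_force: [-0.2, -0.9, 0.6]
width: 0.0391
```

```bash
python3 st.py
python3 - <<'E'
from look import *
s,c=look("w6",[mp(a,b,.022) for a in(-.028,.028) for b in(-.055,.055)]);crop(c,140,130,420,340,2.8,"pics/w6c.png")
plan(mp(0,0,-.0325),Rm(),8)
E
```

```text
t 9.97 mould [-0.4 -1.4 44.2] F [-0.2 -0.9  0.6] Fn 0.5 q [-0.14 -0.12 -0.61  2.15  0.45  0.78 -1.12] dR [-0.1   0.08  0.12] 0.0390946648552723
[248.6 284.3]
[243.5 148.7]
[316.7 284.2]
[321.2 148.6]
dist 0.077 turn 0.12 t 10.0167
max [0.0001 0.0097 0.0001 0.     0.     0.1   ]
[[0.0001,0.0096,0.0,0.0,-0.0,-0.0],[0.0,0.0097,0.0,0.0,-0.0,-0.0],[0.0001,0.0096,0.0001,0.0,-0.0,-0.0],[0.0001,0.0096,-0.0,0.0,-0.0,-0.1],[0.0,0.0096,0.0,0.0,-0.0,0.0],[0.0001,0.0097,0.0,0.0,-0.0,0.0],[0.0,0.0096,0.0001,0.0,-0.0,0.0],[0.0001,0.0096,-0.0,0.0,-0.0,-0.0]]
```

View pics/w6.png

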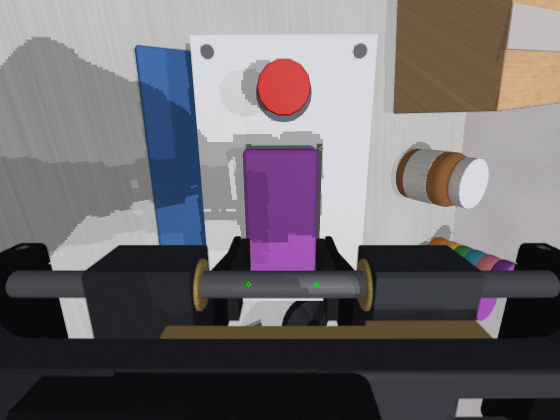

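Call:
{"op": "arm_command", "data": {
  "targets": [
    [[0, 0, 0.001, 0, 0, 0], [0, 0.006, 0, 0, 0, 0], [0, 0.008, 0, 0, 0, 0], [0, 0.008, 0, 0, 0, 0], [0, 0.008, 0, 0, 0, 0], [0, 0.008, 0, 0, 0, 0], [0, 0.008, 0, 0, 0, 0], [0, 0.008, 0, 0, 0, 0], [0, 0.008, 0, 0, 0, 0], [0, 0.006, 0, 0, 0, 0], [0, 0.004, 0, 0, 0, 0], [0, 0, 0, 0, 0, 0]]
  ],
  "hand": 1
}}

```text
time: 11.02
ee_pos: [0.5233, 0.2166, 0.0802]
eef_rot: [0.691, 0.153, 0.211, -0.675]
ft_force: [-0.4, -1.0, 0.3]
width: 0.0871
```

```bash
python3 st.py
python3 - <<'E'
from look import *
s,c=look("w7",[])
E
```

```text
t 11.02 mould [ -1.1   0.7 -28. ] F [-0.4 -1.   0.3] Fn 0.4 q [-0.13  0.05 -0.6   2.16  0.67  0.67 -1.29] dR [-0.03 -0.01  0.17] 0.08711791426553248
```

View pics/w7.png

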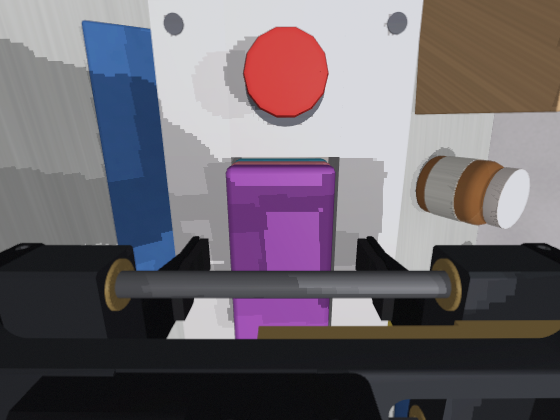

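Call:
{"op": "arm_command", "data": {
  "targets": [
    [[0, 0.002, 0, 0, 0, 0], [0, 0.0025, 0, 0, 0, 0], [0, 0, 0, 0, 0, 0]]
  ]
}}

```text
time: 11.32
ee_pos: [0.5258, 0.2167, 0.0775]
eef_rot: [0.69, 0.153, 0.212, -0.675]
ft_force: [-0.4, -0.1, -0.1]
width: 0.0872
```

```bash
python3 st.py
```

```text
t 11.32 mould [ -0.3   1.  -31.6] F [-0.4 -0.1 -0.1] Fn 0.2 q [-0.13  0.06 -0.6   2.16  0.69  0.67 -1.3 ] dR [ 0.01 -0.01  0.07] 0.08722462313845286
```

Call:
{"op": "arm_command", "data": {
  "targets": [
    [[0, 0.001, 0, 0, 0, 0], [0, 0, 0, 0, 0, 0], [0, 0, 0, 0, 0, 0], [0, 0, 0, 0, 0, 0], [0, 0, 0, 0, 0, 0], [0, 0, 0, 0, 0, 0], [0, 0, 0, 0, 0, 0]]
  ],
  "hand": 0,
  "grip_force": 35
}}

```text
time: 11.9
ee_pos: [0.5258, 0.2168, 0.0765]
eef_rot: [0.69, 0.153, 0.211, -0.675]
ft_force: [-3.5, 0.5, 1.4]
width: 0.0558
```

```bash
python3 st.py
```

```text
t 11.9 mould [ -0.8   1.1 -32.4] F [-3.5  0.5  1.4] Fn 3.0 q [-0.13  0.07 -0.6   2.16  0.69  0.67 -1.3 ] dR [ 0.   -0.02  0.11] 0.055816199308149975
```

Call:
{"op": "arm_command", "data": {
  "targets": [
    [[0, -0.002, 0, 0, 0, 0], [0, -0.004, 0, 0, 0, 0], [0, -0.005, 0, 0, 0, 0], [0, -0.005, 0, 0, 0, 0], [0, -0.006, 0, 0, 0, 0], [0, -0.006, 0, 0, 0, 0], [0, -0.006, 0, 0, 0, 0], [0, -0.006, 0, 0, 0, 0]]
  ]
}}

```text
time: 12.57
ee_pos: [0.506, 0.2185, 0.1121]
eef_rot: [0.69, 0.153, 0.212, -0.675]
ft_force: [-0.5, -0.2, -3.7]
width: 0.0557
```

```bash
python3 st.py
python3 - <<'E'
from look import *
s,c=look("w8",[])
s,c=look("d8",[],"side");crop(c,150,190,310,310,5,"pics/d8c.png")
E
```

```text
t 12.57 mould [-0.2  1.1  8.3] F [-0.5 -0.2 -3.7] Fn -3.0 q [-0.12 -0.03 -0.62  2.16  0.56  0.72 -1.2 ] dR [ 0.01 -0.01  0.07] 0.05574956407048573
```

View pics/w8.png

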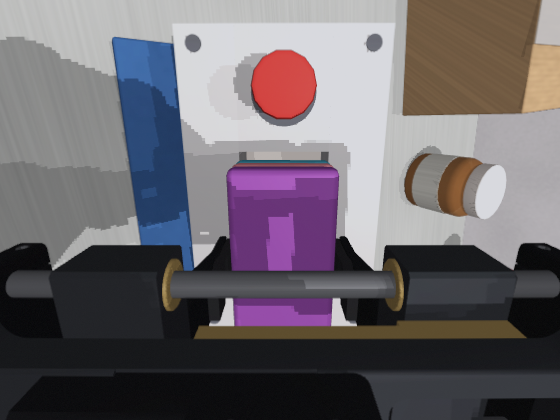

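View pics/d8c.png

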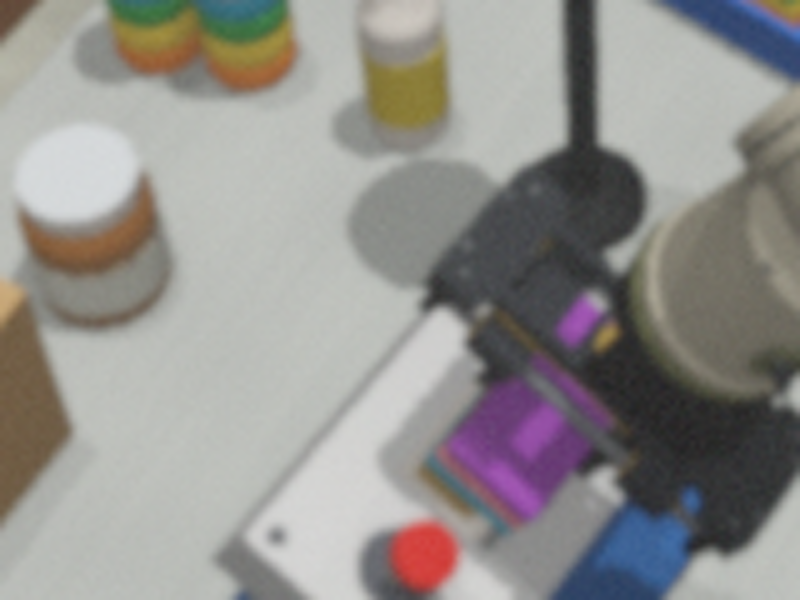

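Run:
```python
from s3 import *
q=readout.read_state()["joint_positions"]
for P,R,N in((mp(0,0,.07),Rm(),5),(np.array([.42,.13,.24]),yawdown(np.radians(-8)),12),(np.array([.41,-.03,.24]),yawdown(ty),8),(np.array([.46,-.218,.18]),yawdown(ty),9),(np.array([.46,-.218,-.006]),yawdown(ty),9)):
    q,e,v=path(q,P,R,N);print(q.round(2),round(e,4),v.round(2))
plan(mp(0,0,.07),Rm(),5)
```

```text
[-0.14 -0.18 -0.61  2.14  0.39  0.82 -1.07] 0.0 [0.07 0.36 0.05 0.05 0.45 0.27 0.35]
[-0.07 -0.09 -0.31  1.82 -0.03  1.41 -0.51] 0.0 [0.12 0.21 0.45 0.34 0.84 0.61 1.01]
[ 0.08 -0.16 -0.1   1.89 -0.02  1.42 -0.21] 0.0 [0.24 0.2  0.32 0.18 0.05 0.02 0.46]
[ 0.25  0.08  0.11  1.78 -0.01  1.28  0.17] 0.0 [0.23 0.41 0.33 0.26 0.07 0.19 0.53]
[ 0.26  0.28  0.11  1.97 -0.04  0.89  0.2 ] 0.0 [0.03 0.37 0.02 0.34 0.06 0.53 0.04]
dist 0.0614 turn 0.05 t 12.6667
max [0.0001 0.0123 0.0003 0.1    0.     0.    ]
[[-0.0001,-0.0123,-0.0003,-0.0,0.0,0.0],[-0.0001,-0.0122,-0.0003,-0.0,0.0,0.0],[-0.0001,-0.0123,-0.0003,-0.0,0.0,0.0],[-0.0,-0.0123,-0.0003,-0.0,0.0,0.0],[-0.0001,-0.0123,-0.0003,-0.1,0.0,0.0]]
```

Call:
{"op": "arm_command", "data": {
  "targets": [
    [[0, -0.008, 0, 0, 0, 0], [0, -0.012, 0, 0, 0, 0], [0, -0.014, 0, 0, 0, 0], [0, -0.014, 0, 0, 0, 0], [0, -0.012, 0, 0, 0, 0]]
  ]
}}

```text
time: 13.08
ee_pos: [0.4758, 0.2211, 0.1642]
eef_rot: [0.69, 0.153, 0.211, -0.675]
ft_force: [-0.1, 0.3, -2.9]
width: 0.0559
```

```bash
python3 st.py
python3 - <<'E'
from s3 import *
plan(np.array([.42,.13,.24]),yawdown(np.radians(-8)),12)
E
```

```text
t 13.08 mould [-0.4  1.2 68.6] F [-0.1  0.3 -2.9] Fn -2.4 q [-0.14 -0.17 -0.61  2.14  0.39  0.82 -1.07] dR [ 0.02 -0.02  0.1 ] 0.05586887240069563
dist 0.131 turn 30.06 t 13.0833
max [0.0033 0.0075 0.0082 0.1    0.3    2.5   ]
[[-0.0003,-0.0075,-0.008,-0.1,0.3,2.5],[-0.0006,-0.0074,-0.0079,-0.0,0.2,2.5],[-0.0009,-0.0074,-0.008,-0.1,0.3,2.5],[-0.0011,-0.0073,-0.008,-0.1,0.2,2.5],[-0.0015,-0.0073,-0.008,-0.0,0.3,2.5],[-0.0017,-0.0072,-0.008,-0.1,0.2,2.4],[-0.002,-0.0071,-0.0081,-0.1,0.3,2.5],[-0.0023,-0.007,-0.0081,-0.1,0.2,2.5],[-0.0025,-0.0069,-0.008,-0.0,0.3,2.5],[-0.0028,-0.0067,-0.0081,-0.1,0.2,2.5],[-0.0031,-0.0067,-0.0082,-0.1,0.3,2.5],[-0.0033,-0.0064,-0.0081,-0.0,0.3,2.5]]
```

Call:
{"op": "arm_command", "data": {
  "targets": [
    [[-0.0003, -0.0075, -0.008, -0.1, 0.3, 2.5], [-0.0006, -0.0074, -0.0079, 0, 0.2, 2.5], [-0.0009, -0.0074, -0.008, -0.1, 0.3, 2.5], [-0.0011, -0.0073, -0.008, -0.1, 0.2, 2.5], [-0.0015, -0.0073, -0.008, 0, 0.3, 2.5], [-0.0017, -0.0072, -0.008, -0.1, 0.2, 2.4], [-0.002, -0.0071, -0.0081, -0.1, 0.3, 2.5], [-0.0023, -0.007, -0.0081, -0.1, 0.2, 2.5], [-0.0025, -0.0069, -0.008, 0, 0.3, 2.5], [-0.0028, -0.0067, -0.0081, -0.1, 0.2, 2.5], [-0.0031, -0.0067, -0.0082, -0.1, 0.3, 2.5], [-0.0033, -0.0064, -0.0081, 0, 0.3, 2.5]]
  ]
}}

```text
time: 14.08
ee_pos: [0.4202, 0.1298, 0.2399]
eef_rot: [-0.705, 0.05, -0.049, 0.706]
ft_force: [0.8, -0.3, -2.5]
width: 0.0555
```

```bash
python3 st.py
python3 - <<'E'
from s3 import *
plan(np.array([.41,-.03,.23]),yawdown(ty),10)
E
```

```text
t 14.08 mould [ -3.7 -94.6 157.9] F [ 0.8 -0.3 -2.5] Fn -2.6 q [-0.07 -0.09 -0.31  1.82 -0.03  1.41 -0.51] dR [-0.76  3.06 30.09] 0.05550049585275872
dist 0.1604 turn 2.78 t 14.0833
max [0.002 0.001 0.016 0.1   0.3   0.1  ]
[[0.0012,0.001,-0.016,-0.0,0.3,-0.0],[0.0013,0.0009,-0.0159,-0.0,0.3,-0.0],[0.0014,0.001,-0.016,-0.0,0.2,-0.0],[0.0014,0.001,-0.0159,-0.0,0.3,-0.0],[0.0016,0.001,-0.016,-0.0,0.3,-0.1],[0.0016,0.0009,-0.0159,-0.0,0.3,0.0],[0.0017,0.001,-0.0159,-0.0,0.2,0.0],[0.0017,0.001,-0.0159,-0.0,0.3,0.0],[0.0018,0.001,-0.0159,-0.0,0.3,0.0],[0.002,0.0009,-0.0159,-0.1,0.3,-0.0]]
```

Call:
{"op": "arm_command", "data": {
  "targets": [
    [[0.0012, 0.001, -0.016, 0, 0.3, 0], [0.0013, 0.0009, -0.0159, 0, 0.3, 0], [0.0014, 0.001, -0.016, 0, 0.2, 0], [0.0014, 0.001, -0.0159, 0, 0.3, 0], [0.0016, 0.001, -0.016, 0, 0.3, -0.1], [0.0016, 0.0009, -0.0159, 0, 0.3, 0], [0.0017, 0.001, -0.0159, 0, 0.2, 0], [0.0017, 0.001, -0.0159, 0, 0.3, 0], [0.0018, 0.001, -0.0159, 0, 0.3, 0], [0.002, 0.0009, -0.0159, -0.1, 0.3, 0]]
  ]
}}

```text
time: 14.92
ee_pos: [0.4101, -0.0305, 0.2296]
eef_rot: [0.704, -0.066, 0.068, -0.704]
ft_force: [0.2, 0.9, -2.7]
width: 0.056
```

Run:
```python
from s3 import *
plan(np.array([.46,-.218,.17]),yawdown(ty),10)
```

```text
dist 0.203 turn 0.14 t 14.9167
max [0.0085 0.006  0.0175 0.     0.     0.1   ]
[[0.0084,0.006,-0.0175,0.0,-0.0,0.0],[0.0084,0.006,-0.0174,0.0,-0.0,0.0],[0.0084,0.006,-0.0175,0.0,-0.0,0.0],[0.0085,0.006,-0.0175,0.0,-0.0,0.0],[0.0084,0.006,-0.0175,0.0,-0.0,0.1],[0.0084,0.0059,-0.0174,0.0,-0.0,-0.0],[0.0084,0.006,-0.0175,0.0,-0.0,-0.0],[0.0085,0.006,-0.0175,0.0,-0.0,-0.0],[0.0084,0.006,-0.0175,0.0,-0.0,0.0],[0.0084,0.006,-0.0174,0.0,-0.0,0.0]]
```

Call:
{"op": "arm_command", "data": {
  "targets": [
    [[0.0084, 0.006, -0.0175, 0, 0, 0], [0.0084, 0.006, -0.0174, 0, 0, 0], [0.0084, 0.006, -0.0175, 0, 0, 0], [0.0085, 0.006, -0.0175, 0, 0, 0], [0.0084, 0.006, -0.0175, 0, 0, 0.1], [0.0084, 0.0059, -0.0174, 0, 0, 0], [0.0084, 0.006, -0.0175, 0, 0, 0], [0.0085, 0.006, -0.0175, 0, 0, 0], [0.0084, 0.006, -0.0175, 0, 0, 0], [0.0084, 0.006, -0.0174, 0, 0, 0], [0, 0, 0, 0, 0, 0], [0, 0, 0, 0, 0, 0]]
  ]
}}

```text
time: 15.92
ee_pos: [0.4598, -0.2179, 0.1695]
eef_rot: [0.704, -0.068, 0.067, -0.704]
ft_force: [-0.5, -0.1, -3.2]
width: 0.0558
```

Run:
```python
from look import *
s,c=look("w9",[]);print(s["ee_pos"],s["time"])
s,c=look("s9",[],"scene");crop(c,140,120,300,240,5,"pics/s9c.png")
s,c=look("d9",[],"side");crop(c,250,90,410,220,5,"pics/d9c.png")
```

```text
[ 0.45981198 -0.21788908  0.16950651] 15.9167
```

View pics/w9.png

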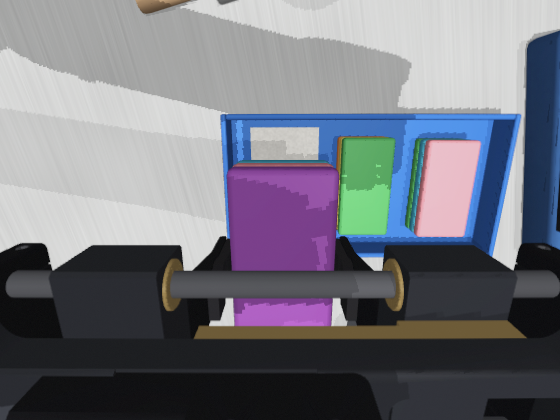

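View pics/s9c.png

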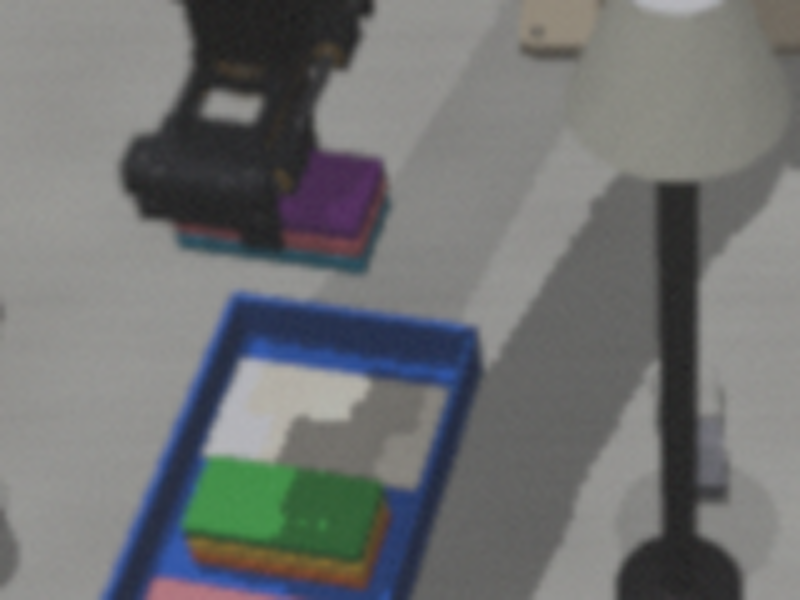

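View pics/d9c.png

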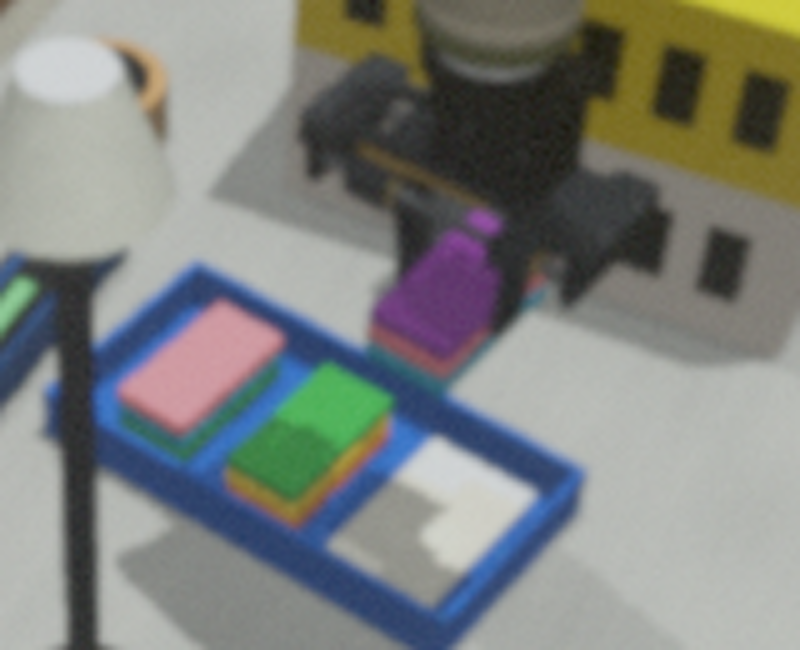

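Run:
```python
from plan import *
s,c=load("w9");crop(c,205,100,355,185,5,"pics/w9c.png");crop(c,330,100,540,270,3.8,"pics/w9g.png")
```

```text
(no output)
```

View pics/w9c.png

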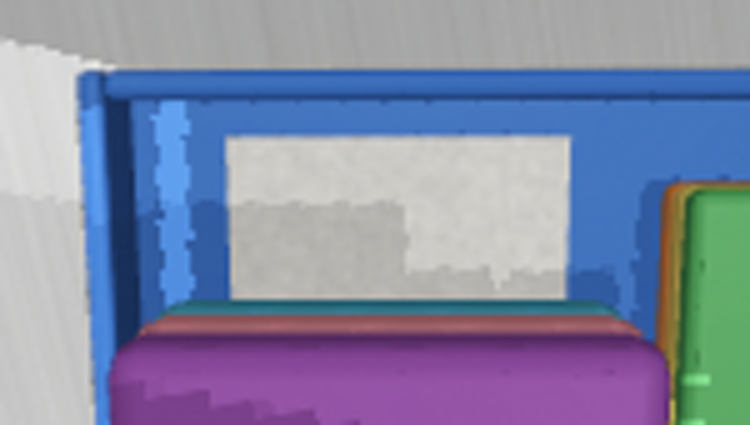

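View pics/w9g.png

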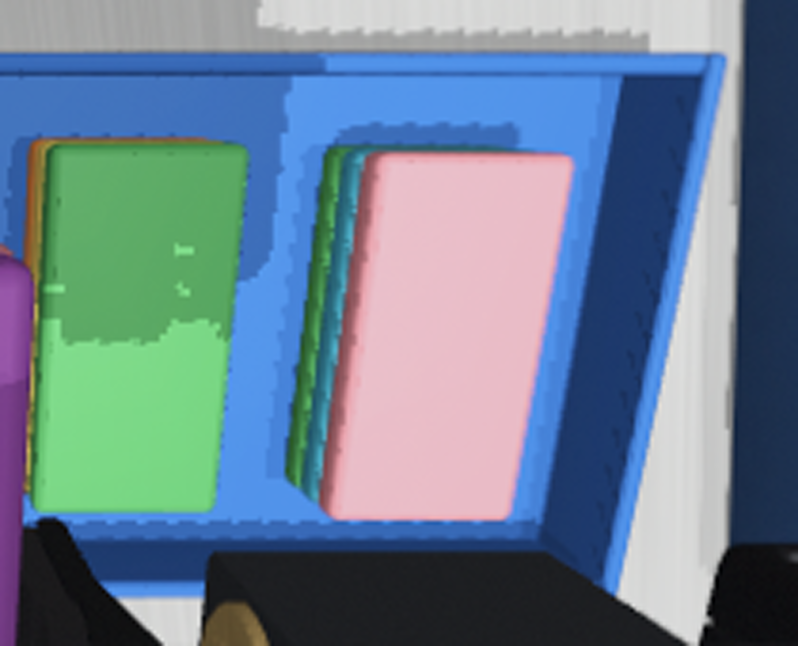

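Run:
```python
from plan import *
s,c=load("w9")
f=lambda l,k,x,y:[((a+.5)/k-.5+x,(b+.5)/k-.5+y) for a,b in l]
L=plane(c,f([(226,136),(571,136),(567,298),(230,298)],5,205,100),.008,s);print("liner",L.round(4).tolist())
ang=np.degrees(np.arctan2(*(L[1]-L[0])[[1,0]]));print("liner yaw",ang,"w",np.linalg.norm(L[1]-L[0]))
m=(L[0]+L[1])/2;a=np.radians(ang)
for an in(ang,-10.8):
    a=np.radians(an);print("centre",m-0.07*np.array([-np.sin(a),np.cos(a),0]))
r=np.vstack([plane(c,f([(78,73)],5,205,100),.042,s),plane(c,f([(724,54),(608,594)],3.8,330,100),.042,s)])
print("rim",r.round(4).tolist(),"yaw",np.degrees(np.arctan2(*(r[1]-r[0])[[1,0]])),np.linalg.norm(r[1]-r[0]))
hsv=cv2.cvtColor(c["pixels"],cv2.COLOR_BGR2HSV);k=cv2.inRange(hsv,(130,60,40),(170,255,255));ztop=s["ee_pos"][2]+.0144+.040
pl=[];pr=[]
for y in range(180,262,3):
    x=np.nonzero(k[y])[0]; x=x[(x>215)&(x<345)]
    if len(x): pl.append((x.min()-.5,y));pr.append((x.max()+.5,y))
A=plane(c,pl,ztop,s);B=plane(c,pr,ztop,s)
for Q in(A,B):
    fit=np.polyfit(Q[:,1],Q[:,0],1);print("edge yaw",-np.degrees(np.arctan(fit[0])),"pt",fit@[Q[:,1].mean(),1])
R=Ro.from_quat(s["eef_rot"]);print("tool x yaw",np.degrees(np.arctan2(*R.as_matrix()[:2,0][::-1])))
la=R.inv().apply(A-s["ee_pos"]);lb=R.inv().apply(B-s["ee_pos"]);print("tool x",la[:,0].min(),la[:,0].max(),lb[:,0].min(),lb[:,0].max())
fr=plane(c,f([(390,337)],5,205,100),ztop-.002,s);fb=plane(c,f([(390,301)],5,205,100),s["ee_pos"][2]+.0144,s)
print("front edge tool", R.inv().apply(fr-s["ee_pos"]),R.inv().apply(fb-s["ee_pos"]))
```

```text
liner [[0.4364, -0.1428, 0.008], [0.5149, -0.158, 0.008], [0.5081, -0.1948, 0.008], [0.4291, -0.1795, 0.008]]
liner yaw -10.960429402018331 w 0.08001279902675641
centre [ 0.46234183 -0.21913866  0.008     ]
centre [ 0.46253431 -0.21917566  0.008     ]
rim [[0.4127, -0.1247, 0.042], [0.7195, -0.1833, 0.042], [0.6876, -0.3418, 0.042]] yaw -10.809368860664009 0.31242750873084657
edge yaw -11.135433465255353 pt 0.4392663466135841
edge yaw -10.737908443751019 pt 0.4923626682457527
tool x yaw -10.936348040865797
tool x -0.026592331531117185 -0.025995550722580415 0.02749433348707719 0.02817870150222548
front edge tool [[ 0.00082494 -0.05244897  0.05427642]] [[ 0.00083938 -0.01444785  0.0530396 ]]
```

Run:
```python
from s3 import *
plan(np.array([.4617,-.2177,.002]),yawdown(np.radians(-10.9)),12)
```

```text
dist 0.1682 turn 0.13 t 16.0667
max [0.0002 0.0141 0.0001 0.     0.1    0.    ]
[[0.0001,0.014,-0.0001,0.0,0.0,0.0],[0.0001,0.014,-0.0,0.0,0.0,0.0],[0.0002,0.0141,-0.0001,0.0,0.0,0.0],[0.0001,0.014,-0.0001,0.0,0.0,0.0],[0.0001,0.014,-0.0,0.0,0.0,0.0],[0.0001,0.014,-0.0001,0.0,0.1,0.0],[0.0001,0.014,-0.0001,0.0,-0.0,0.0],[0.0002,0.0141,-0.0001,0.0,-0.0,0.0],[0.0001,0.014,-0.0,0.0,-0.0,0.0],[0.0001,0.014,-0.0001,0.0,-0.0,0.0],[0.0001,0.014,-0.0001,0.0,0.0,0.0],[0.0001,0.014,-0.0,0.0,0.0,0.0]]
```

Call:
{"op": "arm_command", "data": {
  "targets": [
    [[0.0002, 0.014, -0.0001, 0, 0, 0], [0.0002, 0.018, 0, 0, 0, 0], [0.0002, 0.018, -0.0001, 0, 0, 0], [0.0002, 0.018, -0.0001, 0, 0, 0], [0.0002, 0.018, -0.0001, 0, 0, 0], [0.0002, 0.018, -0.0001, 0, 0, 0], [0.0002, 0.018, -0.0001, 0, 0, 0], [0.0002, 0.016, -0.0001, 0, 0, 0], [0, 0.012, 0, 0, 0, 0], [0, 0.009, 0, 0, 0, 0], [0, 0.006, 0, 0, 0, 0], [0, 0.003, 0, 0, 0, 0]]
  ]
}}

```text
time: 17.07
ee_pos: [0.4616, -0.2181, 0.0015]
eef_rot: [0.704, -0.067, 0.067, -0.704]
ft_force: [-0.1, -0.4, -1.6]
width: 0.0559
```

```bash
python3 st.py
python3 - <<'E'
from look import *
s,c=look("w10",[]);print(s["ee_pos"],s["time"]);crop(c,200,100,360,200,5,"pics/w10c.png")
E
```

```text
t 17.07 mould [ -61.5 -437.7  -84. ] F [-0.1 -0.4 -1.6] Fn -1.3 q [ 0.26  0.28  0.1   1.96 -0.03  0.91  0.19] dR [-1.61  5.77 29.98] 0.05587668341160547
[ 0.46160161 -0.21814526  0.00152076] 17.0667
```

View pics/w10.png

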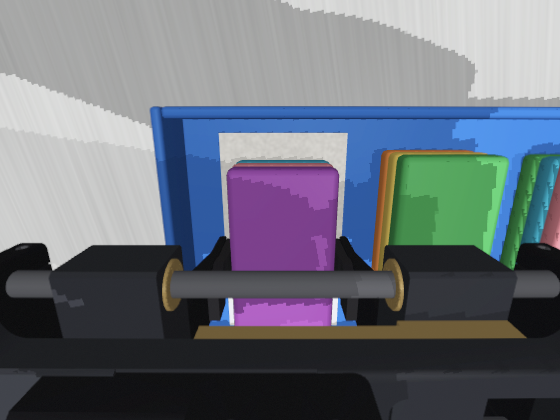

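Call:
{"op": "arm_command", "data": {
  "targets": [
    [[0, 0.003, 0, 0, 0, 0], [0, 0.002, 0, 0, 0, 0], [0, 0.001, 0, 0, 0, 0], [0, 0, 0, 0, 0, 0]]
  ]
}}

```text
time: 17.45
ee_pos: [0.4617, -0.2187, -0.004]
eef_rot: [0.704, -0.067, 0.067, -0.703]
ft_force: [0.5, 0.1, -2.3]
width: 0.056
```

```bash
python3 st.py; python3 -c "
from plan import *
print(readout.read_state()['ee_pos'])"
```

```text
t 17.45 mould [ -64.2 -438.2  -88.9] F [ 0.5  0.1 -2.3] Fn -2.2 q [ 0.26  0.28  0.1   1.97 -0.03  0.89  0.19] dR [-1.64  5.81 29.96] 0.0559799304679678
[ 0.46166355 -0.21868647 -0.00404439]
```

Call:
{"op": "arm_command", "data": {
  "targets": [
    [[0, 0.001, 0.0007, 0, 0, 0], [0, 0.001, 0, 0, 0, 0], [0, 0, 0, 0, 0, 0]]
  ]
}}

```text
time: 17.7
ee_pos: [0.462, -0.2179, -0.0056]
eef_rot: [0.704, -0.067, 0.067, -0.703]
ft_force: [-1.6, 1.3, 4.8]
width: 0.0559
```

```bash
python3 st.py
```

```text
t 17.7 mould [ -64.7 -437.5  -90.3] F [-1.6  1.3  4.8] Fn 5.0 q [ 0.26  0.29  0.1   1.97 -0.03  0.89  0.19] dR [-1.63  5.81 29.95] 0.055888915276037725
```

Call:
{"op": "arm_command", "data": {
  "targets": [
    [[0, 0, 0, 0, 0, 0], [0, 0, 0, 0, 0, 0], [0, 0, 0, 0, 0, 0], [0, 0, 0, 0, 0, 0], [0, 0, 0, 0, 0, 0]]
  ],
  "hand": 0.85
}}

```text
time: 18.12
ee_pos: [0.4618, -0.218, -0.0062]
eef_rot: [0.704, -0.067, 0.067, -0.703]
ft_force: [0.7, 0.2, -0.2]
width: 0.0733
```

```bash
python3 st.py
python3 - <<'E'
from look import *
s,c=look("w11",[])
E
```

```text
t 18.12 mould [ -65.2 -437.6  -90.7] F [ 0.7  0.2 -0.2] Fn -0.5 q [ 0.26  0.29  0.1   1.97 -0.03  0.89  0.19] dR [-1.64  5.81 29.96] 0.07325349155423672
```

View pics/w11.png

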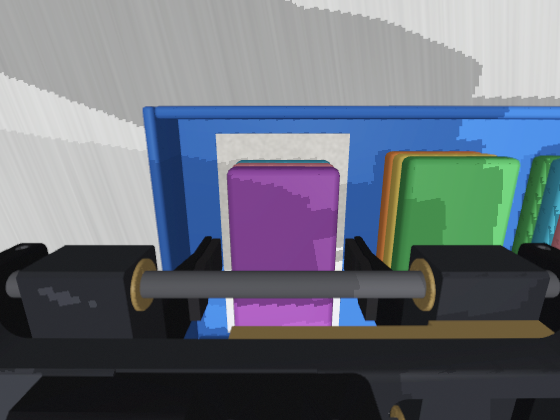

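The bar rests on the liner (liner spans u 216–350 and bar top 228–339) and the jaws are clear on both sides. Now retreating straight up.

Call:
{"op": "arm_command", "data": {
  "targets": [
    [[0, -0.005, 0, 0, 0, 0], [0, -0.01, 0, 0, 0, 0], [0, -0.015, 0, 0, 0, 0], [0, -0.02, 0, 0, 0, 0], [0, -0.02, 0, 0, 0, 0], [0, -0.025, 0, 0, 0, 0], [0, -0.03, 0, 0, 0, 0], [0, -0.03, 0, 0, 0, 0], [0, -0.03, 0, 0, 0, 0], [0, -0.02, 0, 0, 0, 0], [0, -0.01, 0, 0, 0, 0], [0, 0, 0, 0, 0, 0]]
  ]
}}

```text
time: 19.17
ee_pos: [0.4628, -0.2181, 0.2116]
eef_rot: [0.705, -0.065, 0.068, -0.703]
ft_force: [-0.6, 0.2, -0.6]
width: 0.0744
```

```bash
python3 st.py
python3 - <<'E'
from look import *
s,c=look("w12",[]);print(s["ee_pos"])
s,c=look("s12",[],"scene");crop(c,140,170,300,290,5,"pics/s12c.png")
s,c=look("d12",[],"side");crop(c,210,90,370,230,5,"pics/d12c.png")
E
```

```text
t 19.17 mould [  44.6 -437.6   97.4] F [-0.6  0.2 -0.6] Fn -0.2 q [ 0.25  0.06  0.11  1.73 -0.01  1.34  0.17] dR [-1.68  5.8  29.72] 0.07436365176923027
[ 0.46279605 -0.2180945   0.21159912]
```

View pics/w12.png

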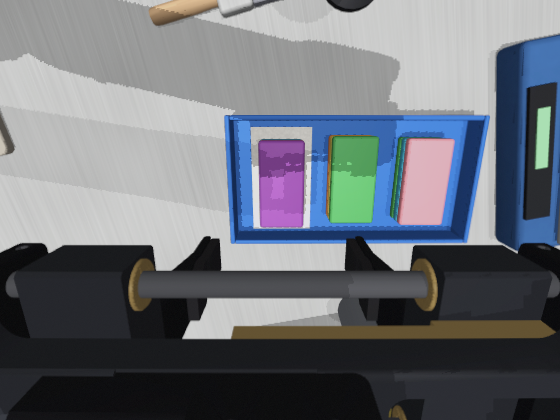

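View pics/s12.png

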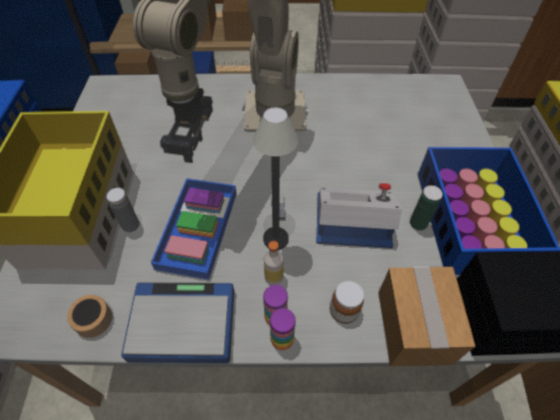

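View pics/d12c.png

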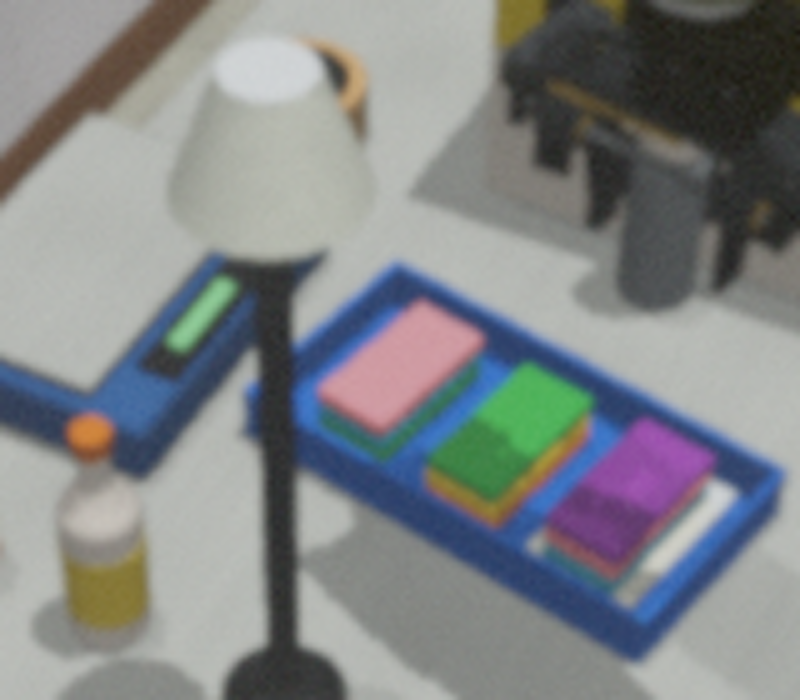

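Run:
```python
from look import *
from bench import r
s,c=load("w12");hsv=cv2.cvtColor(c["pixels"],cv2.COLOR_BGR2HSV);k=cv2.inRange(hsv,(130,60,40),(170,255,255));k[235:]=0
cs=max(cv2.findContours(k,0,2)[0],key=cv2.contourArea).reshape(-1,2)
W=plane(c,cs,.048,s)[:,:2];b=cv2.minAreaRect((W*1000).astype(np.float32));print("bar top centre/size/angle",b)
L=plane(c,[(250,127),(312,127),(309.5,229.5),(250.5,229.5)],.008,s);print(L.mean(0),np.degrees(np.arctan2(*(L[1]-L[0])[[1,0]])))
a,_=load("scene0"),0
d=cv2.absdiff(load("scene0")[1]["pixels"],load("s12")[1]["pixels"]).max(2)
for n,(x0,y0,x1,y1) in dict(tub=(105,185,140,235),tin=(410,185,442,232),spray=(260,240,290,285),pink=(165,235,210,265)).items(): print(n,d[y0:y1,x0:x1].mean().round(1))
r.close_job()
```

```text
bar top centre/size/angle ((462.61126708984375, -217.89236450195312), (107.63469696044922, 54.90316390991211), 79.08819580078125)
[ 0.46125964 -0.22048491  0.008     ] -10.901193078979958
tub 5.2
tin 4.5
spray 4.6
pink 6.2
the job is handed in; nothing more can be done
```

The plunger was pressed to its stop and the bar came up. I lifted it out, carried it around the robot side of the lamp, set it down purple side up on the liner, let go and backed off. The job was handed in at about 19.5 s.

**Last checks**
- **Placement:** the bar's top is centred about 2–3 mm from the measured liner centre and square to it within about 0.1°.
- **Contact when set down:** the force changed by about 7 N.
- **Other things:** the tin, tub, spray bottle and pink bar show no change between the scene pictures. I looked at the green bar in the last pictures but did not difference it. I made no separate check of the brush.

**What went wrong or disagreed**
- **Fingertips:** their real end was about 35 mm behind the reported tool point. My first press stopped in the air, so I found the plunger by force.
- **Push force:** the push onto the plunger's stop peaked at about 44 N on the wrist, through the fingertips. That is above the 40 N limit for the arm or gripper body, though below the 120 N wrist limit.
- **Joint limits:** my first approach ran joints 2 and 3 right up to their range limits. The last readings were just inside, and I re-routed the arm.

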